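Fetch the sugar pot from behind the candles

ROBOT

A 6-joint arm with a two-finger parallel gripper is mounted at the origin on the work surface. World frame = base frame: x ahead of the robot, y to its left, z up, the work surface at z = 0. Lengths are in m, angles in rad, forces in N, time in s.
With the tool pointing down it reaches from about 0.35 to 0.975 m from the base axis. Payload 4.9 kg.
Tool frame: the origin (TCP) lies at the very end of the fingers, on their centre line; the grasp point (between the pads) lies 19 mm behind it; z points along the fingers, y is the direction in which the jaws open and shut (so a half turn about z gives the same grasp; the last joint's range is limited). The gripper opens to 85 mm and grips with 20 to 120 N. Pads are 22 mm wide; open, the fingers measure 114 mm over their backs; the gripper's body (76 mm by 85 mm) begins 54 mm behind the grasp point. The pads swing forward as they close: fully open they stand 13 mm farther back than shut.
Start: joints at [-1.411, 0.053, 1.613, -0, 1.476, -0.119], TCP at [0.172, -0.601, 0.231] pointing down, gripper open.
Joint ranges: [-3.01, 3.01], [-1.01, 2.22], [0.06, 2.58], [-1.02, 4.17], [0.09, 2.62], [-3.14, 3.14]. Speed limits (rad/s): [2.57, 2.57, 3.14, 3.14, 3.14, 3.14].

INTERFACE

Orientations are given as a unit quaternion [w, x, y, z].
In Python, from plant import state, eyes, job_done gives the robot as it stands.
- The arm moves only by the tool apply_moves, never from a script. Its argument "commands" is a list of rows, each an object with "linear": the shift along the tool's x, y, z in m, a list of three; "delta_rot": the turn, a rotation vector about the tool's x, y, z in degrees, a list of three; "fingers": the closure in counts, from 0 (fully open) to 255 (shut). In form: [{"linear": [x, y, z], "delta_rot": [wx, wy, wz], "fingers": fingers}, ...]. A call has exactly 8 rows; each row is the pose to reach, as a shift and turn from the pose commanded when the call began, along the tool's axes at that moment; what a row does not reach only later rows make up. A row lasts 1/10 s, in which the tool goes at most 50 mm and 8.59 degrees, less where a joint would pass 70% of its speed; a pose out of reach is approached as far as the arm can. A call with a gripper value outside its range is refused whole. The fingers move at their own pace and stop on an object; the grip force is fixed at half the most. Time passes only in rows, so rows that repeat a pose let the fingers close, or fill a call up. It gives the time, the measured TCP pose, the force and the opening at its end, in the units of the state.
- state(): the state, without advancing time (a new reading comes with each control period).
- eyes.grab_frame(name): name is "scene" or "side" or "wrist"; returns the picture (420x560x3 uint8, red, green, blue); there is no depth.
- eyes.camera_params(name): a dict with "fx", "fy", "cx", "cy" (pixels), "position" and "rotation" of the camera in the world; the wrist camera has in their place "T_tool_cam" (4x4, takes a point from camera to tool coordinates, whose origin is the TCP and whose axes are the flange's). Camera axes: x right, y down, z forward; pixel columns grow to the right and rows downward; lengths in m; the calibration is good to about 2 mm. A picture is of the moment at which its call begins: read the wrist's pose just before it. camera_params takes no time and is no camera call.
- job_done(): hands the job in, once; it reports no verdict.
The state is a dict: "time": time; "joint_pos": joint angles; "joint_vel": joint speeds; "joint_efforts": joint torques, N m; "tool_pos": TCP position; "tool_rot": TCP orientation; "contact_force": force on the tool from outside, world axes, zero at the start; "ft_torque": the same for the moment, N m; "gripper_width": opening from 0.0 (shut) to 1.0 (fully open).
Only numpy, scipy, OpenCV 4.12 (cv2) and the standard library are available. Lean on these libraries where they do the work, as an engineer would, in place of code of your own. Each camera call takes 0.05 s, during which the arm holds its last target.

TASK

The three jar candles stand in the way of the little sugar pot on the round board: first move all three onto the black side tray, standing upright, then take the pot and set it in the middle of the marble coaster by the coffee cup. With the pot there, put each candle back upright in the middle of the felt mat of its own colour; do not tip anything over on the way, and leave the cup where it stands.

Things in the scene. Friction and masses are not known exactly. Their poses are not given: they have to be found in the camera images.
- green_mid (a point): centre, half-way up, of the green jar candle: upright green cylinder with darker bands and a cream wax top, 54 mm in diameter, 78 mm tall, 0.25 kg, loose; it starts on its own mat. z up. Mats are 94 mm apart (the outer two 146 mm), the pot about 76 mm from each: hold candles in their upper half, fingers either side of the line from pot to candle
- amber_mid (a point): centre, half-way up, of the amber (orange) jar candle: upright amber (orange) cylinder with darker bands and a cream wax top, 54 mm in diameter, 78 mm tall, 0.25 kg, loose; it starts on its own mat. z up. Mats are 94 mm apart (the outer two 146 mm), the pot about 76 mm from each: hold candles in their upper half, fingers either side of the line from pot to candle
- blue_mid (a point): centre, half-way up, of the blue jar candle: upright blue cylinder with darker bands and a cream wax top, 54 mm in diameter, 78 mm tall, 0.25 kg, loose; it starts on its own mat. z up. Mats are 94 mm apart (the outer two 146 mm), the pot about 76 mm from each: hold candles in their upper half, fingers either side of the line from pot to candle
- pot_mid (a point): centre, half-way up, of the sugar pot: low white ceramic cylinder with a flat dark brown wooden lid fixed on it, 54 mm in diameter, 34 mm tall in all, 0.2 kg, loose, standing straight on the wooden board, whose top is 14 mm above the table, behind the candles. z axis up
- green_mat: round dark green felt mat, the home of the green candle: 72 mm in diameter, 3 mm thick, fixed on the round light wooden board (270 mm in diameter, 14 mm high). Origin: centre of its underside, so the candle stands 3 mm above it. The three mats lie round the robot's side of the sugar pot, in an order that changes
- amber_mat: round orange felt mat, the home of the amber candle: 72 mm in diameter, 3 mm thick, fixed on the round light wooden board (270 mm in diameter, 14 mm high). Origin: centre of its underside, so the candle stands 3 mm above it. The three mats lie round the robot's side of the sugar pot, in an order that changes
- blue_mat: round dark blue felt mat, the home of the blue candle: 72 mm in diameter, 3 mm thick, fixed on the round light wooden board (270 mm in diameter, 14 mm high). Origin: centre of its underside, so the candle stands 3 mm above it. The three mats lie round the robot's side of the sugar pot, in an order that changes
- tray: black side tray, fixed on the table to the left or the right: 270 mm long (its x axis) by 140 mm wide (its y axis), walls 4 mm thick and 14 mm high, floor 4 mm above the table, with room for the three candles in a row along x, 85 mm apart. Origin: centre of its underside, on the table; yaw within 15 degrees of the robot's x
- coaster: round white marble coaster, fixed on the table on the side opposite the tray: 90 mm in diameter, 6 mm thick. Origin: centre of its underside, on the table
- cup: white coffee cup with a handle, 64 mm in diameter, 58 mm tall, standing about 120 mm from the centre of the coaster on the side away from the robot; loose, to be left alone. Origin: centre of its underside

How it is judged:
By the outcome, as a careful person would: the job done as asked, in the order asked, and still so for the second after the job is handed in, with the robot touching nothing.
It also fails if it takes over 138 s, if anything falls off the work surface, if the arm or the gripper's body presses on something with over 40 N, if the wrist force passes 120 N, or if a joint passes its speed limit or range.

## Working session

There is one attempt and no reset: what is moved stays moved. The work goes in short steps, Python scripts to look and compute and a tool call to move; the robot and the scene stay as the last step left them, time stands still between calls to the robot, and variables do not carry over. Pictures are saved under pics/ and viewed, and the job is handed in when it is done.

Besides the shell and the picture viewer there is one more tool, called after "Call:" as name([rows], argument=value, ...), one row to a line, values as JSON. apply_moves: Moves the arm, as the interface text tells. Its arguments: {"type":"object","properties":{"commands":{"type":"array","items":{"type":"object","properties":{"linear":{"type":"array","items":{"type":"number"}},"delta_rot":{"type":"array","items":{"type":"number"}},"fingers":{"type":"number"}}}}},"required":["commands"]}

```bash
ls; mkdir -p pics; python3 - <<'E'
from plant import state, eyes
import cv2
s=state(); print(s)
for n in ["scene","side","wrist"]:
    im=eyes.grab_frame(n); cv2.imwrite(f"pics/{n}0.png",im[:,:,::-1]); print(n,eyes.camera_params(n))
E
```

```text
pics
{'time': 0.0, 'joint_pos': array([-1.41097110e+00,  5.33483266e-02,  1.61430119e+00,  2.92971694e-05,
        1.47599547e+00, -1.18989274e-01]), 'joint_vel': array([ 0.00108706,  0.00028453, -0.00042177,  0.00191091, -0.00191542,
       -0.00044869]), 'joint_efforts': array([ 1.64353711e-03, -3.93687880e+01, -3.70171845e+01, -3.40362806e-05,
        7.16882569e-03,  4.11030783e-06]), 'tool_pos': array([ 0.17192483, -0.60023948,  0.23006402]), 'tool_rot': array([-1.02624886e-03,  9.90298209e-01,  1.38954680e-01, -6.37242071e-06]), 'contact_force': array([ 0.12576887, -0.43788344, -0.8551599 ]), 'ft_torque': array([ 0.00923508,  0.01006642, -0.05586878]), 'gripper_width': 0.9994578383786946}
scene {'fx': 411.5705939688929, 'fy': 411.5705939688929, 'cx': 279.51931666881126, 'cy': 208.007198724638, 'position': array([ 0.9234648 , -0.19732786,  0.69102816]), 'rotation': array([-0.24253003,  0.82956744,  0.48120444, -0.14642175])}
side {'fx': 435.00413365402585, 'fy': 435.00413365402585, 'cx': 278.1328963419512, 'cy': 218.5238295181172, 'position': array([0.2093809 , 0.61765525, 0.67520628]), 'rotation': array([ 0.11057882, -0.23903497,  0.87400969, -0.40834013])}
wrist {'fx': 341.36603325519826, 'fy': 341.36603325519826, 'cx': 280.27172325804503, 'cy': 209.1185583599426, 'T_tool_cam': array([[-1.22993866e-03, -9.49941438e-01, -3.12425593e-01,
         7.94281435e-02],
       [ 9.99999198e-01, -1.07370966e-03, -6.72084433e-04,
        -1.07615500e-04],
       [ 3.02986476e-04, -3.12426169e-01,  9.49941997e-01,
        -1.42668988e-01],
       [ 0.00000000e+00,  0.00000000e+00,  0.00000000e+00,
         1.00000000e+00]])}
```

View pics/scene0.png

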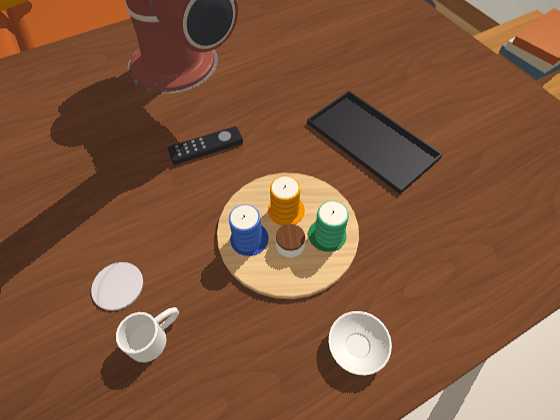

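View pics/side0.png

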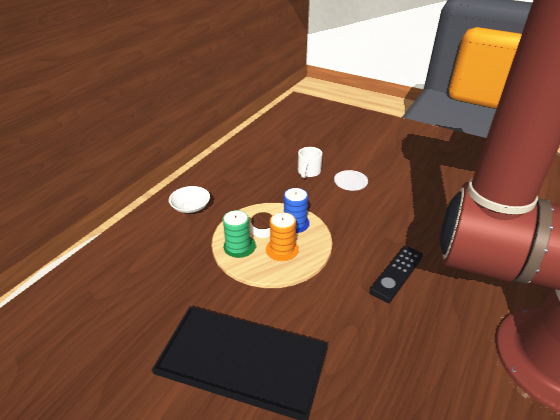

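View pics/wrist0.png

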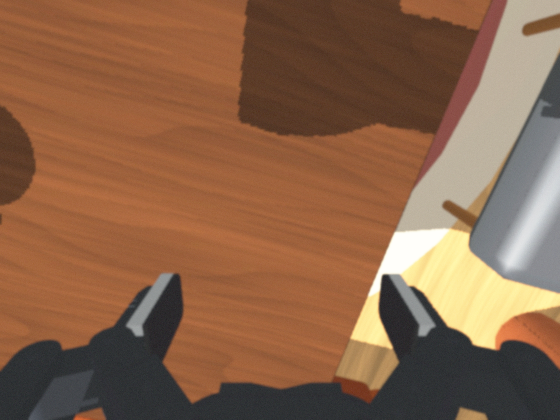

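The scene view shows blue (245,230), amber (285,203) and green (333,225) candles, the pot lid at (290,237), the tray at (373,142), the coaster at (117,286) and the cup at (142,336). Next I'll measure these in both views.

```bash
cat > h.py <<'E'
import numpy as np, cv2
from scipy.spatial.transform import Rotation as R
from plant import state, eyes
def q2R(q): return R.from_quat([q[1],q[2],q[3],q[0]]).as_matrix()
def campose(n,s=None):
    c=eyes.camera_params(n)
    if 'position' in c: return c,q2R(c['rotation']),np.array(c['position'])
    T=c['T_tool_cam']; Rt=q2R(s['tool_rot'])
    return c,Rt@T[:3,:3],Rt@T[:3,3]+s['tool_pos']
def ray(n,uv,z,s=None):
    c,Rm,p=campose(n,s)
    d=Rm@np.array([(uv[0]-c['cx'])/c['fx'],(uv[1]-c['cy'])/c['fy'],1.])
    return p+d*(z-p[2])/d[2]
def proj(n,P,s=None):
    c,Rm,p=campose(n,s); q=Rm.T@(np.array(P)-p)
    return np.array([q[0]/q[2]*c['fx']+c['cx'],q[1]/q[2]*c['fy']+c['cy']])
def blobs(mask,amin=60):
    n,l,st,ce=cv2.connectedComponentsWithStats(mask.astype(np.uint8))
    return [(st[i,4],ce[i].round(1),st[i,:4],l==i) for i in range(1,n) if st[i,4]>=amin]
def planefit(n,m,z,s=None):
    """blob contour cast to plane z, circle fit -> centre, radius"""
    cs,_=cv2.findContours(m.astype(np.uint8),cv2.RETR_EXTERNAL,cv2.CHAIN_APPROX_NONE)
    c=cv2.convexHull(max(cs,key=cv2.contourArea))[:,0]
    P=np.array([ray(n,u,z,s)[:2] for u in c]).astype(np.float32)
    (x,y),r=cv2.minEnclosingCircle(P); return np.array([x,y]),r
E
python3 - <<'E'
from h import *
for n in ["scene","side"]:
    im=cv2.imread(f"pics/{n}0.png"); hsv=cv2.cvtColor(im,cv2.COLOR_BGR2HSV)
    H,S,V=[hsv[...,i].astype(int) for i in range(3)]
    print(n)
    for nm,m,z in [("white",(S<70)&(V>170),None),("cols_blue",(H>100)&(H<130)&(S>120)&(V>40),None),("green",(H>55)&(H<90)&(S>120),None),("amber",(H>9)&(H<20)&(S>220)&(V>150),None)]:
        for a,c,bb,mm in blobs(m):
            print(nm,a,c,bb,"z95",ray(n,c,.095)[:2].round(3),"z6",ray(n,c,.006)[:2].round(3),planefit(n,mm,.095),planefit(n,mm,.006)[1])
# white pixels values
    for u in ([(245,215),(285,187),(333,212),(290,236),(370,140),(117,286)] if n=="scene" else [(236,216),(283,219),(296,193),(263,221),(240,350),(350,180)]): print(u,hsv[u[1],u[0]])
E
```

```text
scene
white 899 [501.2   8.4] [466   0  61  24] z95 [0.346 0.76 ] z6 [0.26  0.903] (array([0.33096802, 0.76503295]), 0.07865174114704132) 0.09038116037845612
white 437 [284.6 187. ] [272 177  26  21] z95 [0.551 0.018] z6 [0.495 0.05 ] (array([0.55043638, 0.01858431]), 0.02365746721625328) 0.027175098657608032
white 546 [332.9 212.5] [319 201  29  24] z95 [0.639 0.063] z6 [0.596 0.102] (array([0.63877445, 0.06348646]), 0.025219891220331192) 0.028970826417207718
white 557 [243.9 216. ] [230 204  28  25] z95 [ 0.569 -0.072] z6 [ 0.516 -0.054] (array([ 0.56848258, -0.07207   ]), 0.025827012956142426) 0.029668645933270454
white 1900 [116.7 285.5] [ 91 262  52  48] z95 [ 0.584 -0.3  ] z6 [ 0.533 -0.315] (array([ 0.5825364 , -0.29933754]), 0.03949384391307831) 0.04537620767951012
white 908 [144.4 332. ] [116 307  63  47] z95 [ 0.673 -0.287] z6 [ 0.636 -0.3  ] (array([ 0.66705281, -0.27971938]), 0.047056566923856735) 0.054068200290203094
white 7329 [519.4 378.5] [453 309 107 111] z95 [0.986 0.134] z6 [0.996 0.183] (array([0.96273184, 0.14030093]), 0.11946438252925873) 0.13728809356689453
whi
[... 2573 characters left out ...]
947 0.327] (array([0.84279084, 0.3494291 ]), 0.10592549294233322) 0.1221584752202034
cols_blue 543 [297.6 212.2] [284 194  25  39] z95 [ 0.536 -0.019] z6 [ 0.586 -0.116] (array([ 0.53505409, -0.02149465]), 0.06566181778907776) 0.07571860402822495
green 850 [237.9 240.1] [224 219  31  38] z95 [0.595 0.117] z6 [0.654 0.041] (array([0.59898597, 0.10805365]), 0.05589636042714119) 0.06445517390966415
amber 196 [280.7 253.7] [266 243  32  18] z95 [0.504 0.107] z6 [0.549 0.029] (array([0.50858933, 0.09529383]), 0.030335167422890663) 0.0349731482565403
(236, 216) [ 20  34 224]
(283, 219) [ 20  34 224]
(296, 193) [ 20  35 214]
(263, 221) [  9 159 109]
(240, 350) [130  21  36]
(350, 180) [ 10   6 248]
```

```bash
python3 - <<'E'
from h import *
for n in ["scene","side"]:
    im=cv2.imread(f"pics/{n}0.png"); hsv=cv2.cvtColor(im,cv2.COLOR_BGR2HSV)
    H,S,V=[hsv[...,i].astype(int) for i in range(3)]
    # pot lid
    g=(np.array([0.62,-0.008,.048])); 
    p=proj(n,g); print(n,"pot guess px",p)
    m=np.zeros(H.shape,bool); x0,y0=p.astype(int); m[y0-22:y0+22,x0-28:x0+28]=True
    lid=m&(V<165)&((H<16)|(H>170))&(S>70)&(S<215)
    for a,c,bb,mm in blobs(lid,80): print("lid",a,c,bb,ray(n,c,.048)[:2].round(4),planefit(n,mm,.048))
    # tray
    t=(V<85)&(S<110)
    t=cv2.morphologyEx(t.astype(np.uint8),cv2.MORPH_OPEN,np.ones((3,3)))
    for a,c,bb,mm in blobs(t,3000):
        cs,_=cv2.findContours(mm.astype(np.uint8),cv2.RETR_EXTERNAL,cv2.CHAIN_APPROX_NONE)
        P=np.array([ray(n,u,.014)[:2] for u in cs[0][:,0]]).astype(np.float32)
        r=cv2.minAreaRect(P); print("tray",a,c,r, cv2.boxPoints(r).round(3).tolist())
    # board
    b=(H>10)&(H<24)&(S>50)&(S<190)&(V>140); b=cv2.morphologyEx(b.astype(np.uint8),cv2.MORPH_OPEN,np.ones((3,3)))
    for a,c,bb,mm in blobs(b,1500): print("board",a,c,bb,planefit(n,mm,.014))
    # cup
E
python3 - <<'E'
import cv2
a=cv2.imread('pics/scene0.png')[160:310,200:380]; b=cv2.imread('pics/side0.png')[170:300,200:345]
a=cv2.resize(a,(400,333)); b=cv2.resize(b,(371,333)); cv2.imwrite('pics/z0.png',cv2.hconcat([a,b]))
E
```

```text
scene pot guess px [291.19081183 235.63320368]
lid 648 [289.  235.9] [264 213  41  38] [ 0.6185 -0.0117] (array([ 0.60181421, -0.01774415]), 0.04613997042179108)
tray 5300 [366.8 135.8] ((0.47922825813293457, 0.280128538608551), (0.27319082617759705, 0.14906950294971466), 12.754507064819336) [[0.33000001311302185, 0.3230000138282776], [0.3619999885559082, 0.1770000010728836], [0.6290000081062317, 0.23800000548362732], [0.5960000157356262, 0.382999986410141]]
board 2315 [525.9  31.6] [474   9  86  47] (array([0.36443862, 0.87188393]), 0.14729544520378113)
board 8588 [287.7 241.6] [217 172 142 126] (array([0.58740282, 0.00339611]), 0.13660451769828796)
side pot guess px [261.66668795 218.9007467 ]
lid 455 [253.9 200.4] [233 196  50  14] [ 0.672  -0.0562] (array([ 0.66355962, -0.0574626 ]), 0.0622105710208416)
lid 280 [260.6 220.3] [249 212  23  17] [ 0.6195 -0.0027] (array([ 0.61977273, -0.00297672]), 0.03022533282637596)
tray 12096 [244.1 361.9] ((0.47533363103866577, 0.28812775015830994), (0.2700794041156769, 0.1465499848127365), 12.75841236114502) [[0.3269999921321869, 0.33000001311302185], [0.36000001430511475, 0.18700000643730164], [0.6230000257492065, 0.2460000067949295], [0.5910000205039978, 0.3889999985694885]]
board 5184 [289.3 120.4] [ 53  65 357 196] (array([ 0.78663892, -0.34367859]), 0.6632813811302185)
board 4487 [277. 258.] [211 212 122  77] (array([0.58191162, 0.01060667]), 0.1387133151292801)
```

View pics/z0.png

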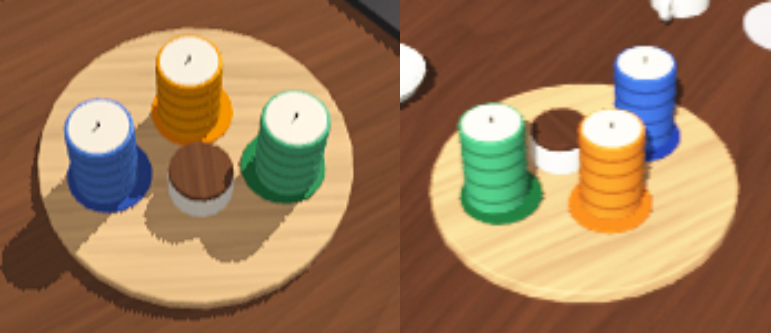

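```bash
cat >> h.py <<'E'
import json,sys
def delta(cmd,tgt):
    """cmd,tgt = (x,y,z,phi deg); tool pointing down; returns linear, wz"""
    f=np.radians(cmd[3]); d=np.array(tgt[:3])-np.array(cmd[:3])
    return np.array([np.cos(f)*d[0]+np.sin(f)*d[1], np.sin(f)*d[0]-np.cos(f)*d[1], -d[2]]).round(4), round(-(tgt[3]-cmd[3]),1)
def phi(s):
    M=q2R(s['tool_rot']); return np.degrees(np.arctan2(M[1,0],M[0,0])), np.degrees(np.arccos(-M[2,2]))
E
python3 - <<'E'
from h import *
print("pot",ray("scene",(290.4,237),.048),ray("side",(262.5,222),.048))
print("lid centre expected", phi(state()))
print(delta((.172,-.601,.231,16),(.639,.063,.17,74)))
E
```

```text
pot [ 0.62169118 -0.01062824  0.048     ] [6.12688441e-01 1.33080203e-04 4.80000000e-02]
lid centre expected (np.float64(15.973966249564562), np.float64(0.09315779799024129))
(array([ 0.6319, -0.5096,  0.061 ]), -58)
```

Call:
apply_moves([
  {"linear":[0.02,-0.016,0],"delta_rot":[0,0,0],"fingers":0},
  {"linear":[0.055,-0.044,0],"delta_rot":[0,0,0],"fingers":0},
  {"linear":[0.093,-0.075,0],"delta_rot":[0,0,0],"fingers":0},
  {"linear":[0.13,-0.105,0],"delta_rot":[0,0,0],"fingers":0},
  {"linear":[0.167,-0.135,0],"delta_rot":[0,0,0],"fingers":0},
  {"linear":[0.204,-0.165,0],"delta_rot":[0,0,0],"fingers":0},
  {"linear":[0.241,-0.195,0],"delta_rot":[0,0,0],"fingers":0},
  {"linear":[0.278,-0.224,0],"delta_rot":[0,0,0],"fingers":0},
])

```text
time: 0.95
tool_pos: [0.3782, -0.3071, 0.2311]
tool_rot: [-0.0, 0.99, 0.139, 0.0]
contact_force: [0.9, -1.0, 0.0]
gripper_width: 0.998
```

Call:
apply_moves([
  {"linear":[0.037,-0.03,0],"delta_rot":[0,0,-4],"fingers":0},
  {"linear":[0.074,-0.06,0],"delta_rot":[0,0,-11],"fingers":0},
  {"linear":[0.111,-0.09,0],"delta_rot":[0,0,-18],"fingers":0},
  {"linear":[0.148,-0.12,0],"delta_rot":[0,0,-25],"fingers":0},
  {"linear":[0.185,-0.15,0],"delta_rot":[0,0,-32],"fingers":0},
  {"linear":[0.222,-0.18,0.01],"delta_rot":[0,0,-39],"fingers":0},
  {"linear":[0.259,-0.21,0.02],"delta_rot":[0,0,-46],"fingers":0},
  {"linear":[0.29,-0.236,0.03],"delta_rot":[0,0,-52],"fingers":0},
])

```text
time: 1.75
tool_pos: [0.5923, 0.0, 0.2007]
tool_rot: [-0.0, 0.828, 0.561, 0.0]
contact_force: [-0.2, -0.5, -0.1]
gripper_width: 1.0
```

```bash
python3 - <<'E'
from h import *
s=state(); im=eyes.grab_frame("wrist"); cv2.imwrite("pics/w1.png",im[:,:,::-1])
print(s['tool_pos'],phi(s))
print(delta((.5918,-.001,.201,68),(.639,.063,.052,74)))
for P in [(.639,.063,.095),(.551,.0185,.095),(.57,-.072,.095),(.617,-.006,.048)]: print(proj("wrist",P,s))
E
```

```text
[5.92337523e-01 1.48544686e-05 2.00725894e-01] (np.float64(68.29934016460241), np.float64(0.008385170045070018))
(array([0.077 , 0.0198, 0.149 ]), -6)
[310.19773599 103.04360627]
[222.02576621 204.58857683]
[288.42481893 292.83661026]
[309.43364766 186.99813652]
```

View pics/w1.png

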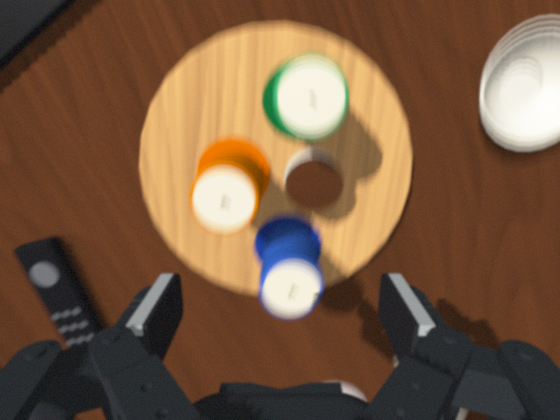

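The wrist view shows wax tops at green (312,97), amber (224,200) and blue (291,290), and the lid at (314,181). All are within about 6 px of prediction, and the image is slightly blurred by motion. I'll move above green and look again.

Call:
apply_moves([
  {"linear":[0.01,0,0],"delta_rot":[0,0,0],"fingers":0},
  {"linear":[0.01,0,0],"delta_rot":[0,0,0],"fingers":0},
  {"linear":[0.01,0,0],"delta_rot":[0,0,0],"fingers":0},
  {"linear":[0.01,0,0],"delta_rot":[0,0,0],"fingers":0},
  {"linear":[0.01,0,0],"delta_rot":[0,0,0],"fingers":0},
  {"linear":[0.01,0,0],"delta_rot":[0,0,0],"fingers":0},
  {"linear":[0.01,0,0],"delta_rot":[0,0,0],"fingers":0},
  {"linear":[0.01,0,0],"delta_rot":[0,0,0],"fingers":0},
])

```text
time: 2.6
tool_pos: [0.5952, 0.0068, 0.2014]
tool_rot: [0.0, 0.829, 0.559, 0.0]
contact_force: [-0.0, 0.2, -0.7]
gripper_width: 0.998
```

```bash
python3 - <<'E'
from h import *
s=state(); im=eyes.grab_frame("wrist"); cv2.imwrite("pics/w2.png",im[:,:,::-1])
print(s['tool_pos'],phi(s))
hsv=cv2.cvtColor(im,cv2.COLOR_RGB2HSV);H,S,V=[hsv[...,i].astype(int) for i in range(3)]
for a,c,bb,mm in blobs((S<80)&(V>170),700): print("white",a,c,bb,planefit("wrist",mm,.095,s))
lid=np.zeros(H.shape,bool); lid[130:240,270:360]=True
for a,c,bb,mm in blobs(lid&(V<115)&((H<16)|(H>170)),300): print("lid",a,c,bb,planefit("wrist",mm,.048,s))
for nm,m in [("green",(H>55)&(H<90)&(S>120)),("amber",(H>7)&(H<20)&(S>200)&(V>150)),("blue",(H>100)&(H<130)&(S>120)&(V>40))]:
  for a,c,bb,mm in blobs(m,300): print(nm,a,c,bb)
E
```

```text
[0.59517476 0.00675516 0.20141399] (np.float64(67.95033020390666), np.float64(0.007642365747188124))
white 7014 [522.9 106.9] [477  39  83 119] (array([0.78655899, 0.01183856]), 0.03946096450090408)
white 3789 [309.8 113.9] [276  79  69  71] (array([0.63914931, 0.06203222]), 0.024215836077928543)
white 2704 [222.8 213.6] [193 185  61  58] (array([0.55094266, 0.01786374]), 0.02348415181040764)
white 2151 [288.3 300.7] [261 276  56  51] (array([ 0.56956887, -0.07359172]), 0.024640649557113647)
lid 2508 [313.  196.9] [285 168  57  57] (array([ 0.61931646, -0.00970402]), 0.02681812085211277)
green 1264 [286.8 110.1] [263  74  83  79]
amber 2107 [229.8 173.9] [189 149  80  94]
blue 3112 [286.5 256.7] [254 226  67  93]
```

View pics/w2.png

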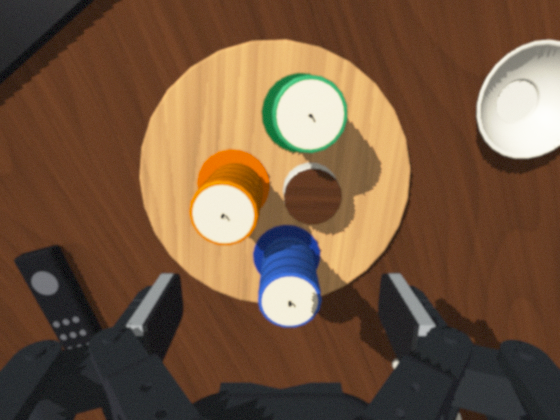

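```bash
python3 - <<'E'
from h import *
print(delta((.5952,.0067,.2013,68),(.639,.0625,.14,74)),delta((.5952,.0067,.2013,68),(.639,.0625,.052,74)))
E
```

```text
(array([0.0681, 0.0197, 0.0613]), -6) (array([0.0681, 0.0197, 0.1493]), -6)
```

Call:
apply_moves([
  {"linear":[0.03,0.009,0.02],"delta_rot":[0,0,-3],"fingers":0},
  {"linear":[0.06,0.017,0.045],"delta_rot":[0,0,-6],"fingers":0},
  {"linear":[0.068,0.02,0.07],"delta_rot":[0,0,-6],"fingers":0},
  {"linear":[0.068,0.02,0.09],"delta_rot":[0,0,-6],"fingers":0},
  {"linear":[0.068,0.02,0.11],"delta_rot":[0,0,-6],"fingers":0},
  {"linear":[0.068,0.02,0.13],"delta_rot":[0,0,-6],"fingers":0},
  {"linear":[0.068,0.02,0.145],"delta_rot":[0,0,-6],"fingers":0},
  {"linear":[0.068,0.02,0.149],"delta_rot":[0,0,-6],"fingers":0},
])

```text
time: 3.45
tool_pos: [0.6378, 0.0625, 0.0499]
tool_rot: [-0.001, 0.799, 0.602, -0.002]
contact_force: [0.3, -0.9, -1.0]
gripper_width: 0.996
```

Call:
apply_moves([
  {"linear":[0,0,0],"delta_rot":[0,0,0],"fingers":255},
  {"linear":[0,0,0],"delta_rot":[0,0,0],"fingers":255},
  {"linear":[0,0,0],"delta_rot":[0,0,0],"fingers":255},
  {"linear":[0,0,0],"delta_rot":[0,0,0],"fingers":255},
  {"linear":[0,0,0],"delta_rot":[0,0,0],"fingers":255},
  {"linear":[0,0,0],"delta_rot":[0,0,0],"fingers":255},
  {"linear":[0,0,0],"delta_rot":[0,0,0],"fingers":255},
  {"linear":[0,0,0],"delta_rot":[0,0,0],"fingers":255},
])

```text
time: 4.25
tool_pos: [0.6404, 0.0625, 0.054]
tool_rot: [0.001, 0.799, 0.602, 0.001]
contact_force: [-0.4, 0.3, 5.0]
gripper_width: 0.623
```

```bash
python3 - <<'E'
from h import *
s=state();print(s['tool_pos'],phi(s),s['contact_force'],s['gripper_width'],s['joint_pos'])
print(delta((.639,.0625,.0523,74),(.639,.0625,.15,74)))
print(delta((.639,.0625,.14,74),(.560,.303,.14,12.8)))
E
```

```text
[0.64037885 0.06251777 0.05398539] (np.float64(73.97313139003744), np.float64(0.14678100810041944)) [-0.41518574  0.29607469  5.00495427] 0.6234443558494933 [-1.82829974e-02  2.57451947e-01  1.69667147e+00  5.68060999e-05
  1.18490797e+00  2.61418192e-01]
(array([ 0.    ,  0.    , -0.0977]), 0)
(array([ 0.2094, -0.1422, -0.    ]), 61.2)
```

Call:
apply_moves([
  {"linear":[0,0,0],"delta_rot":[0,0,0],"fingers":255},
  {"linear":[0,0,-0.01],"delta_rot":[0,0,0],"fingers":255},
  {"linear":[0,0,-0.03],"delta_rot":[0,0,0],"fingers":255},
  {"linear":[0,0,-0.05],"delta_rot":[0,0,0],"fingers":255},
  {"linear":[0.01,-0.005,-0.07],"delta_rot":[0,0,2],"fingers":255},
  {"linear":[0.025,-0.015,-0.085],"delta_rot":[0,0,7],"fingers":255},
  {"linear":[0.045,-0.03,-0.09],"delta_rot":[0,0,13],"fingers":255},
  {"linear":[0.07,-0.045,-0.09],"delta_rot":[0,0,19],"fingers":255},
])

```text
time: 5.05
tool_pos: [0.6152, 0.1424, 0.1432]
tool_rot: [0.0, 0.888, 0.459, 0.0]
contact_force: [0.1, 0.2, -2.4]
gripper_width: 0.622
```

```bash
python3 - <<'E'
from h import *
s=state();print(s['tool_pos'],phi(s),s['contact_force'],s['gripper_width'])
c0=(.639,.0625); f=np.radians(74)
d=np.array([.07,-.045]); c=np.array(c0)+d[0]*np.array([np.cos(f),np.sin(f)])+d[1]*np.array([np.sin(f),-np.cos(f)])
print(c)
print(delta((*c,.142,55),(.560,.303,.1,12.8)))
E
```

```text
[0.61515998 0.14236573 0.14321831] (np.float64(54.65271060455014), np.float64(0.04576228118330988)) [ 0.11413695  0.16263635 -2.39353102] 0.6220529609504883
[0.61503784 0.142192  ]
(array([ 0.1002, -0.1373,  0.042 ]), 42.2)
```

Call:
apply_moves([
  {"linear":[0.014,-0.02,0],"delta_rot":[0,0,6],"fingers":255},
  {"linear":[0.031,-0.043,0],"delta_rot":[0,0,13],"fingers":255},
  {"linear":[0.05,-0.068,0],"delta_rot":[0,0,20],"fingers":255},
  {"linear":[0.068,-0.093,0],"delta_rot":[0,0,27],"fingers":255},
  {"linear":[0.084,-0.115,0.005],"delta_rot":[0,0,34],"fingers":255},
  {"linear":[0.094,-0.129,0.015],"delta_rot":[0,0,39],"fingers":255},
  {"linear":[0.099,-0.136,0.03],"delta_rot":[0,0,42],"fingers":255},
  {"linear":[0.1,-0.137,0.042],"delta_rot":[0,0,42],"fingers":255},
])

```text
time: 5.85
tool_pos: [0.5591, 0.3034, 0.0987]
tool_rot: [0.0, 0.993, 0.114, -0.001]
contact_force: [-0.5, -0.4, -3.5]
gripper_width: 0.623
```

```bash
python3 - <<'E'
from h import *
s=state();print(s['tool_pos'],phi(s),s['contact_force'],s['gripper_width'])
for n in ["scene","side"]:
    im=eyes.grab_frame(n);cv2.imwrite(f"pics/{n}1.png",im[:,:,::-1])
a=cv2.imread("pics/scene1.png")[60:310,200:480];b=cv2.imread("pics/side1.png")[150:,120:400]
b=cv2.resize(b,(400,386));a=cv2.resize(a,(400,357));a=cv2.copyMakeBorder(a,0,29,0,0,0);cv2.imwrite("pics/z1.png",cv2.hconcat([a,b]))
E
```

```text
[0.55905063 0.3033888  0.09867819] (np.float64(13.080395364864625), np.float64(0.13437775711851652)) [-0.4788197  -0.39632034 -3.5467979 ] 0.6225563393943857
```

View pics/z1.png

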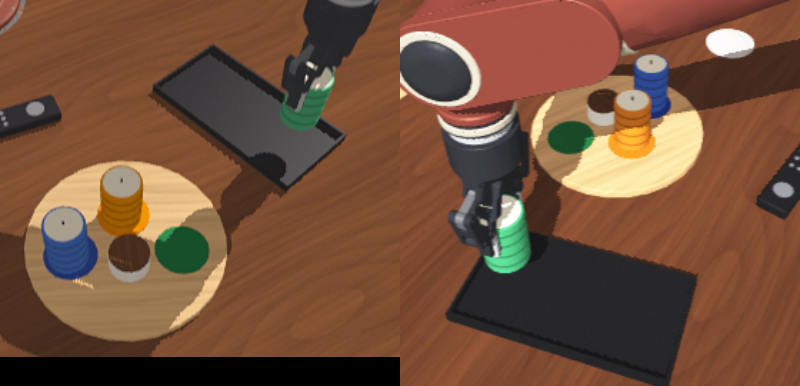

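The green candle is upright in the grip above the far end of the tray, and the green mat is clear. I'll lower it now.

Call:
apply_moves([
  {"linear":[0,0,0.012],"delta_rot":[0,0,0],"fingers":255},
  {"linear":[0,0,0.028],"delta_rot":[0,0,0],"fingers":255},
  {"linear":[0,0,0.042],"delta_rot":[0,0,0],"fingers":255},
  {"linear":[0,0,0.052],"delta_rot":[0,0,0],"fingers":255},
  {"linear":[0,0,0.057],"delta_rot":[0,0,0],"fingers":255},
  {"linear":[0,0,0.059],"delta_rot":[0,0,0],"fingers":255},
  {"linear":[0,0,0.0595],"delta_rot":[0,0,0],"fingers":255},
  {"linear":[0,0,0.0595],"delta_rot":[0,0,0],"fingers":255},
])

```text
time: 6.75
tool_pos: [0.561, 0.3029, 0.0412]
tool_rot: [-0.0, 0.994, 0.113, 0.001]
contact_force: [0.5, 0.3, -3.3]
gripper_width: 0.623
```

Call:
apply_moves([
  {"linear":[0,0,0.001],"delta_rot":[0,0,0],"fingers":255},
  {"linear":[0,0,0.002],"delta_rot":[0,0,0],"fingers":255},
  {"linear":[0,0,0.002],"delta_rot":[0,0,0],"fingers":255},
  {"linear":[0,0,0.002],"delta_rot":[0,0,0],"fingers":255},
  {"linear":[0,0,0.002],"delta_rot":[0,0,0],"fingers":255},
  {"linear":[0,0,0.002],"delta_rot":[0,0,0],"fingers":255},
  {"linear":[0,0,0.002],"delta_rot":[0,0,0],"fingers":255},
  {"linear":[0,0,0.002],"delta_rot":[0,0,0],"fingers":255},
])

```text
time: 7.55
tool_pos: [0.5612, 0.303, 0.0411]
tool_rot: [-0.0, 0.994, 0.113, 0.001]
contact_force: [-3.6, -1.8, 7.7]
gripper_width: 0.62
```

Call:
apply_moves([
  {"linear":[0,0,-0.001],"delta_rot":[0,0,0],"fingers":200},
  {"linear":[0,0,-0.002],"delta_rot":[0,0,0],"fingers":0},
  {"linear":[0,0,-0.002],"delta_rot":[0,0,0],"fingers":0},
  {"linear":[0,0,-0.002],"delta_rot":[0,0,0],"fingers":0},
  {"linear":[0,0,-0.002],"delta_rot":[0,0,0],"fingers":0},
  {"linear":[0,0,-0.002],"delta_rot":[0,0,0],"fingers":0},
  {"linear":[0,0,-0.002],"delta_rot":[0,0,0],"fingers":0},
  {"linear":[0,0,-0.002],"delta_rot":[0,0,0],"fingers":0},
])

```text
time: 8.35
tool_pos: [0.5605, 0.3027, 0.0407]
tool_rot: [0.0, 0.994, 0.113, -0.0]
contact_force: [0.5, 0.5, -0.6]
gripper_width: 0.998
```

```bash
python3 - <<'E'
from h import *
s=state();print(s['tool_pos'],phi(s),s['contact_force'],s['gripper_width'])
c=(.561,.303,.041,13)
print(delta(c,(.551,.018,.15,-22)))
E
```

```text
[0.56053397 0.30272403 0.0407471 ] (np.float64(12.972395048084563), np.float64(0.00322619088927657)) [ 0.54426631  0.52475297 -0.55823786] 0.9984341738486074
(array([-0.0739,  0.2754, -0.109 ]), 35)
```

Call:
apply_moves([
  {"linear":[0,0,-0.03],"delta_rot":[0,0,0],"fingers":0},
  {"linear":[0,0,-0.07],"delta_rot":[0,0,0],"fingers":0},
  {"linear":[-0.005,0.02,-0.105],"delta_rot":[0,0,3],"fingers":0},
  {"linear":[-0.015,0.06,-0.11],"delta_rot":[0,0,9],"fingers":0},
  {"linear":[-0.028,0.105,-0.11],"delta_rot":[0,0,16],"fingers":0},
  {"linear":[-0.041,0.15,-0.11],"delta_rot":[0,0,23],"fingers":0},
  {"linear":[-0.053,0.195,-0.11],"delta_rot":[0,0,30],"fingers":0},
  {"linear":[-0.064,0.237,-0.11],"delta_rot":[0,0,35],"fingers":0},
])

```text
time: 9.15
tool_pos: [0.551, 0.0556, 0.151]
tool_rot: [0.0, 0.981, -0.193, 0.0]
contact_force: [0.1, 0.4, -0.1]
gripper_width: 0.999
```

```bash
python3 - <<'E'
from h import *
f=np.radians(13)
c=np.array([.5605,.3027])-.064*np.array([np.cos(f),np.sin(f)])+.237*np.array([np.sin(f),-np.cos(f)])
print(c)
print(delta((*c,.1507,-22),(.551,.018,.054,-22)))
E
```

```text
[0.55145372 0.05737743]
(array([0.0143, 0.0367, 0.0967]), 0)
```

Call:
apply_moves([
  {"linear":[0.01,0.026,0.01],"delta_rot":[0,0,0],"fingers":0},
  {"linear":[0.014,0.037,0.025],"delta_rot":[0,0,0],"fingers":0},
  {"linear":[0.014,0.037,0.045],"delta_rot":[0,0,0],"fingers":0},
  {"linear":[0.014,0.037,0.07],"delta_rot":[0,0,0],"fingers":0},
  {"linear":[0.014,0.037,0.088],"delta_rot":[0,0,0],"fingers":0},
  {"linear":[0.014,0.037,0.097],"delta_rot":[0,0,0],"fingers":0},
  {"linear":[0.014,0.037,0.097],"delta_rot":[0,0,0],"fingers":0},
  {"linear":[0.014,0.037,0.097],"delta_rot":[0,0,0],"fingers":255},
])

```text
time: 9.95
tool_pos: [0.5509, 0.0182, 0.0542]
tool_rot: [-0.0, 0.982, -0.191, 0.0]
contact_force: [1.6, 0.3, 0.1]
gripper_width: 0.857
```

Call:
apply_moves([
  {"linear":[0,0,0],"delta_rot":[0,0,0],"fingers":255},
  {"linear":[0,0,0],"delta_rot":[0,0,0],"fingers":255},
  {"linear":[0,0,0],"delta_rot":[0,0,0],"fingers":255},
  {"linear":[0,0,0],"delta_rot":[0,0,0],"fingers":255},
  {"linear":[0,0,0],"delta_rot":[0,0,0],"fingers":255},
  {"linear":[0,0,0],"delta_rot":[0,0,0],"fingers":255},
  {"linear":[0,0,0],"delta_rot":[0,0,0],"fingers":255},
  {"linear":[0,0,0],"delta_rot":[0,0,0],"fingers":255},
])

```text
time: 10.75
tool_pos: [0.5519, 0.018, 0.0555]
tool_rot: [-0.0, 0.982, -0.191, 0.002]
contact_force: [0.4, 1.5, 5.7]
gripper_width: 0.623
```

```bash
python3 - <<'E'
from h import *
s=state();print(s['tool_pos'],phi(s),s['contact_force'],s['gripper_width'])
print(delta((.551,.0177,.054,-22),(.477,.284,.10,12.8)))
E
```

```text
[0.55188216 0.01796579 0.05548414] (np.float64(-22.02751935350765), np.float64(0.18116128514358018)) [0.36532801 1.46878029 5.67046376] 0.6229700723326188
(array([-0.1684, -0.2192, -0.046 ]), -34.8)
```

Call:
apply_moves([
  {"linear":[0,0,-0.01],"delta_rot":[0,0,0],"fingers":255},
  {"linear":[0,0,-0.03],"delta_rot":[0,0,0],"fingers":255},
  {"linear":[0,0,-0.05],"delta_rot":[0,0,0],"fingers":255},
  {"linear":[-0.008,-0.011,-0.065],"delta_rot":[0,0,0],"fingers":255},
  {"linear":[-0.022,-0.029,-0.07],"delta_rot":[0,0,-2],"fingers":255},
  {"linear":[-0.042,-0.055,-0.07],"delta_rot":[0,0,-7],"fingers":255},
  {"linear":[-0.064,-0.083,-0.07],"delta_rot":[0,0,-13],"fingers":255},
  {"linear":[-0.086,-0.112,-0.07],"delta_rot":[0,0,-19],"fingers":255},
])

```text
time: 11.55
tool_pos: [0.5111, 0.1555, 0.1233]
tool_rot: [0.0, 1.0, -0.024, -0.001]
contact_force: [1.1, 1.1, -3.1]
gripper_width: 0.616
```

```bash
python3 - <<'E'
from h import *
s=state();print(s['tool_pos'],phi(s),s['contact_force'],s['gripper_width'])
f=np.radians(-22)
c=np.array([.551,.0178])-.086*np.array([np.cos(f),np.sin(f)])-.112*np.array([np.sin(f),-np.cos(f)])
print(c)
print(delta((*c,.124,-3),(.477,.284,.1,12.8)))
E
```

```text
[0.51106318 0.15551955 0.12331749] (np.float64(-2.8075326491962564), np.float64(0.1000186143988276)) [ 1.07843036  1.07639491 -3.06694124] 0.6164576148726074
[0.51321813 0.15386076]
(array([-0.043 , -0.1281,  0.024 ]), -15.8)
```

Call:
apply_moves([
  {"linear":[-0.007,-0.022,0],"delta_rot":[0,0,-4],"fingers":255},
  {"linear":[-0.015,-0.046,0],"delta_rot":[0,0,-8],"fingers":255},
  {"linear":[-0.023,-0.07,0],"delta_rot":[0,0,-12],"fingers":255},
  {"linear":[-0.031,-0.092,0],"delta_rot":[0,0,-15],"fingers":255},
  {"linear":[-0.037,-0.111,0.002],"delta_rot":[0,0,-16],"fingers":255},
  {"linear":[-0.041,-0.123,0.008],"delta_rot":[0,0,-16],"fingers":255},
  {"linear":[-0.043,-0.128,0.018],"delta_rot":[0,0,-16],"fingers":255},
  {"linear":[-0.043,-0.128,0.03],"delta_rot":[0,0,-16],"fingers":255},
])

```text
time: 12.35
tool_pos: [0.4761, 0.2843, 0.0928]
tool_rot: [0.0, 0.994, 0.113, -0.0]
contact_force: [-0.5, 0.1, -3.4]
gripper_width: 0.617
```

```bash
python3 - <<'E'
from h import *
s=state();print(s['tool_pos'],phi(s),s['contact_force'],s['gripper_width'])
for n in ["scene","side"]:
    im=eyes.grab_frame(n);cv2.imwrite(f"pics/{n}2.png",im[:,:,::-1])
a=cv2.imread("pics/scene2.png")[60:310,200:480];b=cv2.imread("pics/side2.png")[150:,120:400]
b=cv2.resize(b,(400,386));a=cv2.resize(a,(400,357));a=cv2.copyMakeBorder(a,0,29,0,0,0);cv2.imwrite("pics/z2.png",cv2.hconcat([a,b]))
E
```

```text
[0.47605949 0.28431861 0.09278289] (np.float64(13.012873346525467), np.float64(0.030029797430702616)) [-0.4717626   0.0655093  -3.38050575] 0.6174294855762014
```

View pics/z2.png

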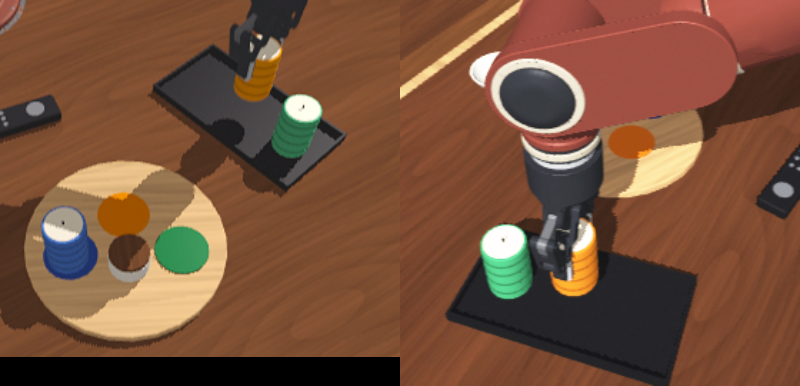

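The green candle stands on the tray, and amber is upright in the grip beside it with a clear gap. I'll lower amber.

Call:
apply_moves([
  {"linear":[0,0,0.015],"delta_rot":[0,0,0],"fingers":255},
  {"linear":[0,0,0.03],"delta_rot":[0,0,0],"fingers":255},
  {"linear":[0,0,0.042],"delta_rot":[0,0,0],"fingers":255},
  {"linear":[0,0,0.048],"delta_rot":[0,0,0],"fingers":255},
  {"linear":[0,0,0.0505],"delta_rot":[0,0,0],"fingers":255},
  {"linear":[0,0,0.0515],"delta_rot":[0,0,0],"fingers":255},
  {"linear":[0,0,0.0525],"delta_rot":[0,0,0],"fingers":255},
  {"linear":[0,0,0.0525],"delta_rot":[0,0,0],"fingers":255},
])

```text
time: 13.25
tool_pos: [0.4771, 0.2842, 0.0425]
tool_rot: [-0.0, 0.994, 0.113, 0.0]
contact_force: [-3.8, -1.8, 4.1]
gripper_width: 0.62
```

Call:
apply_moves([
  {"linear":[0,0,0],"delta_rot":[0,0,0],"fingers":200},
  {"linear":[0,0,0],"delta_rot":[0,0,0],"fingers":0},
  {"linear":[0,0,0],"delta_rot":[0,0,0],"fingers":0},
  {"linear":[0,0,0],"delta_rot":[0,0,0],"fingers":0},
  {"linear":[0,0,0],"delta_rot":[0,0,0],"fingers":0},
  {"linear":[0,0,-0.01],"delta_rot":[0,0,0],"fingers":0},
  {"linear":[0,0,-0.03],"delta_rot":[0,0,0],"fingers":0},
  {"linear":[0,0,-0.06],"delta_rot":[0,0,0],"fingers":0},
])

```text
time: 14.05
tool_pos: [0.4753, 0.2835, 0.1006]
tool_rot: [0.001, 0.994, 0.113, -0.002]
contact_force: [0.4, -0.0, 0.3]
gripper_width: 0.999
```

```bash
python3 - <<'E'
from h import *
s=state();print(s['tool_pos'],phi(s),s['contact_force'],s['gripper_width'])
print(delta((.477,.284,.101,13),(.5695,-.073,.15,52.5)))
E
```

```text
[0.47530721 0.28348838 0.10062439] (np.float64(12.973502444190132), np.float64(0.20924404637213037)) [ 0.35193703 -0.01178709  0.29460321] 0.9992773978993339
(array([ 0.0098,  0.3687, -0.049 ]), -39.5)
```

Call:
apply_moves([
  {"linear":[0,0.02,-0.03],"delta_rot":[0,0,0],"fingers":0},
  {"linear":[0.001,0.06,-0.049],"delta_rot":[0,0,-4],"fingers":0},
  {"linear":[0.002,0.105,-0.049],"delta_rot":[0,0,-11],"fingers":0},
  {"linear":[0.004,0.15,-0.049],"delta_rot":[0,0,-18],"fingers":0},
  {"linear":[0.006,0.195,-0.049],"delta_rot":[0,0,-25],"fingers":0},
  {"linear":[0.007,0.24,-0.049],"delta_rot":[0,0,-32],"fingers":0},
  {"linear":[0.008,0.285,-0.049],"delta_rot":[0,0,-38],"fingers":0},
  {"linear":[0.009,0.328,-0.049],"delta_rot":[0,0,-39.5],"fingers":0},
])

```text
time: 14.85
tool_pos: [0.5595, -0.0356, 0.1514]
tool_rot: [0.0, 0.897, 0.443, 0.001]
contact_force: [1.0, 0.8, -0.2]
gripper_width: 0.998
```

```bash
python3 - <<'E'
from h import *
s=state();print(s['tool_pos'],phi(s))
f=np.radians(13)
c=np.array([.4768,.284])+.009*np.array([np.cos(f),np.sin(f)])+.328*np.array([np.sin(f),-np.cos(f)])
print(c,delta((*c,.15,52.5),(.5695,-.073,.054,52.5)))
E
```

```text
[ 0.55949236 -0.03557589  0.15135326] (np.float64(52.588621230228675), np.float64(0.09137477309080627))
[ 0.55935328 -0.03356882] (array([-0.0251,  0.0321,  0.096 ]), -0.0)
```

Call:
apply_moves([
  {"linear":[-0.018,0.023,0.008],"delta_rot":[0,0,0],"fingers":0},
  {"linear":[-0.025,0.032,0.025],"delta_rot":[0,0,0],"fingers":0},
  {"linear":[-0.025,0.032,0.045],"delta_rot":[0,0,0],"fingers":0},
  {"linear":[-0.025,0.032,0.07],"delta_rot":[0,0,0],"fingers":0},
  {"linear":[-0.025,0.032,0.088],"delta_rot":[0,0,0],"fingers":0},
  {"linear":[-0.025,0.032,0.096],"delta_rot":[0,0,0],"fingers":0},
  {"linear":[-0.025,0.032,0.096],"delta_rot":[0,0,0],"fingers":0},
  {"linear":[-0.025,0.032,0.096],"delta_rot":[0,0,0],"fingers":255},
])

```text
time: 15.65
tool_pos: [0.5696, -0.0726, 0.055]
tool_rot: [0.0, 0.897, 0.442, 0.0]
contact_force: [0.2, -0.2, 0.1]
gripper_width: 0.859
```

Call:
apply_moves([
  {"linear":[0,0,0],"delta_rot":[0,0,0],"fingers":255},
  {"linear":[0,0,0],"delta_rot":[0,0,0],"fingers":255},
  {"linear":[0,0,0],"delta_rot":[0,0,0],"fingers":255},
  {"linear":[0,0,0],"delta_rot":[0,0,0],"fingers":255},
  {"linear":[0,0,0],"delta_rot":[0,0,0],"fingers":255},
  {"linear":[0,0,0],"delta_rot":[0,0,0],"fingers":255},
  {"linear":[0,0,0],"delta_rot":[0,0,0],"fingers":255},
  {"linear":[0,0,0],"delta_rot":[0,0,0],"fingers":255},
])

```text
time: 16.45
tool_pos: [0.5705, -0.0731, 0.0562]
tool_rot: [0.001, 0.897, 0.442, 0.001]
contact_force: [0.4, 0.5, 6.1]
gripper_width: 0.619
```

```bash
python3 - <<'E'
from h import *
s=state();print(s['tool_pos'],phi(s),s['contact_force'],s['gripper_width'])
print(delta((.5697,-.0728,.054,52.5),(.394,.265,.12,12.8)))
E
```

```text
[ 0.57049086 -0.07312158  0.05615089] (np.float64(52.46582930329658), np.float64(0.17101853989247018)) [0.36866006 0.50609427 6.06168157] 0.6186273319114873
(array([ 0.161, -0.345, -0.066]), 39.7)
```

Call:
apply_moves([
  {"linear":[0,0,-0.01],"delta_rot":[0,0,0],"fingers":255},
  {"linear":[0,0,-0.03],"delta_rot":[0,0,0],"fingers":255},
  {"linear":[0.002,-0.005,-0.05],"delta_rot":[0,0,0],"fingers":255},
  {"linear":[0.009,-0.019,-0.064],"delta_rot":[0,0,2],"fingers":255},
  {"linear":[0.021,-0.045,-0.068],"delta_rot":[0,0,6],"fingers":255},
  {"linear":[0.037,-0.08,-0.068],"delta_rot":[0,0,11],"fingers":255},
  {"linear":[0.055,-0.117,-0.068],"delta_rot":[0,0,16],"fingers":255},
  {"linear":[0.072,-0.154,-0.068],"delta_rot":[0,0,21],"fingers":255},
])

```text
time: 17.25
tool_pos: [0.4895, 0.079, 0.122]
tool_rot: [-0.0, 0.963, 0.269, -0.0]
contact_force: [0.6, 0.6, -1.6]
gripper_width: 0.617
```

```bash
python3 - <<'E'
from h import *
s=state();print(s['tool_pos'],phi(s))
f=np.radians(52.5)
c=np.array([.5698,-.0727])+.072*np.array([np.cos(f),np.sin(f)])-.154*np.array([np.sin(f),-np.cos(f)])
print(c,delta((*c,.122,31.5),(.394,.265,.1,12.8)))
E
```

```text
[0.48945651 0.07902796 0.12203279] (np.float64(31.22041325134475), np.float64(0.05166376055854286))
[0.49145441 0.0781707 ] (array([ 0.0145, -0.2102,  0.022 ]), 18.7)
```

Call:
apply_moves([
  {"linear":[0.002,-0.036,0],"delta_rot":[0,0,4],"fingers":255},
  {"linear":[0.005,-0.072,0],"delta_rot":[0,0,8],"fingers":255},
  {"linear":[0.008,-0.108,0],"delta_rot":[0,0,12],"fingers":255},
  {"linear":[0.01,-0.143,0],"delta_rot":[0,0,16],"fingers":255},
  {"linear":[0.012,-0.174,0],"delta_rot":[0,0,18.5],"fingers":255},
  {"linear":[0.013,-0.197,0.004],"delta_rot":[0,0,18.5],"fingers":255},
  {"linear":[0.0145,-0.208,0.012],"delta_rot":[0,0,18.5],"fingers":255},
  {"linear":[0.0145,-0.21,0.024],"delta_rot":[0,0,18.5],"fingers":255},
])

```text
time: 18.05
tool_pos: [0.3934, 0.2654, 0.0981]
tool_rot: [-0.0, 0.993, 0.114, 0.0]
contact_force: [0.9, -0.1, -1.5]
gripper_width: 0.615
```

Call:
apply_moves([
  {"linear":[0,0,0.016],"delta_rot":[0,0,0],"fingers":255},
  {"linear":[0,0,0.032],"delta_rot":[0,0,0],"fingers":255},
  {"linear":[0,0,0.045],"delta_rot":[0,0,0],"fingers":255},
  {"linear":[0,0,0.052],"delta_rot":[0,0,0],"fingers":255},
  {"linear":[0,0,0.055],"delta_rot":[0,0,0],"fingers":255},
  {"linear":[0,0,0.056],"delta_rot":[0,0,0],"fingers":255},
  {"linear":[0,0,0.057],"delta_rot":[0,0,0],"fingers":255},
  {"linear":[0,0,0.057],"delta_rot":[0,0,0],"fingers":255},
])

```text
time: 18.85
tool_pos: [0.3939, 0.2641, 0.0432]
tool_rot: [0.001, 0.994, 0.113, -0.001]
contact_force: [-4.8, -4.7, 10.4]
gripper_width: 0.617
```

Call:
apply_moves([
  {"linear":[0,0,-0.001],"delta_rot":[0,0,0],"fingers":200},
  {"linear":[0,0,-0.001],"delta_rot":[0,0,0],"fingers":0},
  {"linear":[0,0,-0.001],"delta_rot":[0,0,0],"fingers":0},
  {"linear":[0,0,-0.001],"delta_rot":[0,0,0],"fingers":0},
  {"linear":[0,0,-0.001],"delta_rot":[0,0,0],"fingers":0},
  {"linear":[0,0,-0.01],"delta_rot":[0,0,0],"fingers":0},
  {"linear":[0,0,-0.035],"delta_rot":[0,0,0],"fingers":0},
  {"linear":[0,0,-0.07],"delta_rot":[0,0,0],"fingers":0},
])

```text
time: 19.65
tool_pos: [0.3921, 0.264, 0.1106]
tool_rot: [0.001, 0.994, 0.113, -0.002]
contact_force: [0.3, -0.6, 0.8]
gripper_width: 1.003
```

```bash
python3 - <<'E'
from h import *
s=state();print(s['tool_pos'],phi(s))
print(delta((.394,.265,.113,13),(.56,-.009,.2,13)))
E
```

```text
[0.39207921 0.26400266 0.11059422] (np.float64(12.974796347859915), np.float64(0.25051927346736225))
(array([ 0.1001,  0.3043, -0.087 ]), 0)
```

Call:
apply_moves([
  {"linear":[0.008,0.025,-0.05],"delta_rot":[0,0,0],"fingers":0},
  {"linear":[0.022,0.065,-0.08],"delta_rot":[0,0,0],"fingers":0},
  {"linear":[0.037,0.11,-0.087],"delta_rot":[0,0,0],"fingers":0},
  {"linear":[0.052,0.155,-0.087],"delta_rot":[0,0,0],"fingers":0},
  {"linear":[0.067,0.2,-0.087],"delta_rot":[0,0,0],"fingers":0},
  {"linear":[0.082,0.245,-0.087],"delta_rot":[0,0,0],"fingers":0},
  {"linear":[0.094,0.285,-0.087],"delta_rot":[0,0,0],"fingers":0},
  {"linear":[0.1,0.304,-0.087],"delta_rot":[0,0,0],"fingers":0},
])

```text
time: 20.45
tool_pos: [0.5605, -0.012, 0.199]
tool_rot: [0.0, 0.994, 0.112, 0.0]
contact_force: [-1.3, 0.3, 0.8]
gripper_width: 0.999
```

Call:
apply_moves([
  {"linear":[0,0,0],"delta_rot":[0,0,0],"fingers":0},
  {"linear":[0,0,0],"delta_rot":[0,0,0],"fingers":0},
  {"linear":[0,0,0],"delta_rot":[0,0,0],"fingers":0},
  {"linear":[0,0,0],"delta_rot":[0,0,0],"fingers":0},
  {"linear":[0,0,0],"delta_rot":[0,0,0],"fingers":0},
  {"linear":[0,0,0],"delta_rot":[0,0,0],"fingers":0},
  {"linear":[0,0,0],"delta_rot":[0,0,0],"fingers":0},
  {"linear":[0,0,0],"delta_rot":[0,0,0],"fingers":0},
])

```text
time: 21.25
tool_pos: [0.5593, -0.0089, 0.1983]
tool_rot: [-0.0, 0.994, 0.113, 0.0]
contact_force: [-0.1, -0.0, -0.6]
gripper_width: 0.999
```

```bash
cat > look.py <<'E'
from h import *
def mats(n,im,s):
    hsv=cv2.cvtColor(im,cv2.COLOR_RGB2HSV);H,S,V=[hsv[...,i].astype(int) for i in range(3)]
    for nm,m in [("green",(H>50)&(H<95)&(S>100)),("amber",(H>7)&(H<17)&(S>215)&(V>90)),("blue",(H>100)&(H<130)&(S>120)&(V>30))]:
        m=cv2.morphologyEx(m.astype(np.uint8),cv2.MORPH_OPEN,np.ones((3,3)))
        for a,c,bb,mm in blobs(m,200):
            ctr,r=planefit(n,mm,.017,s)
            print(n,nm,a,c,bb,"cen",ray(n,c,.017,s)[:2].round(4),"circ",ctr.round(4),round(r,4))
    return H,S,V
E
python3 - <<'E'
from look import *
s=state();print(s['tool_pos'],phi(s))
for n in ["wrist","scene","side"]:
    im=eyes.grab_frame(n);cv2.imwrite(f"pics/{n}3.png",im[:,:,::-1]); H,S,V=mats(n,im,s)
    for a,c,bb,mm in blobs((S<90)&(V>150),150):
        if a<5000: print("  white",a,c,bb,"z82",planefit(n,mm,.082,s),"z6",ray(n,c,.006,s)[:2])
im=cv2.imread("pics/wrist3.png")
E
```

```text
[ 0.55925246 -0.00894823  0.19833854] (np.float64(12.986903622026796), np.float64(0.001750313021053661))
wrist green 5097 [224.   82.9] [185  42  79  83] cen [0.6369 0.0606] circ [0.6357 0.0602] 0.0351
wrist amber 3809 [248.7 183.4] [214 150  71  68] cen [0.5516 0.0211] circ [0.5507 0.0211] 0.0351
wrist blue 3811 [343.8 184.3] [309 151  71  68] cen [ 0.5714 -0.0695] circ [ 0.5703 -0.0698] 0.0348
wrist blue 1209 [ 11.8 272.1] [  0 246  30  58] cen [0.4001 0.2479] circ [0.3936 0.2563] 0.036
  white 228 [329.8 192.1] [307 149  67  72] z82 (array([ 0.58333892, -0.05380337]), 0.02916010096669197) z6 [ 0.55821469 -0.0605583 ]
  white 3471 [534.6 266.3] [503 228  57  75] z82 (array([ 0.5531891 , -0.23833077]), 0.03593846783041954) z6 [ 0.52724376 -0.30123013]
scene green 715 [404.4 154.7] [390 136  34  35] cen [0.5562 0.3087] circ [0.554  0.3146] 0.05
scene green 974 [326.9 234.7] [308 219  38  33] cen [0.6369 0.06  ] circ [0.6362 0.0602] 0.0354
scene blue 649 [344.4 111.8] [332  95  28  33] cen [0.3868 0.2714] circ [0.383  0.2753] 0.0544
scene blue 970 [248.9 238.7] [231 223  37  33] cen [
[... 2740 characters left out ...]
.06902782618999481) z6 [ 0.64312563 -0.00098219]
  white 654 [ 44.8 271.1] [  0 233 102  75] z82 (array([0.85641783, 0.34131235]), 0.11040522158145905) z6 [0.94693906 0.32513272]
  white 556 [191.7 318.8] [177 307  30  24] z82 (array([0.56098336, 0.30428866]), 0.025204019621014595) z6 [0.60488806 0.26420534]
  white 571 [239.2 332.2] [225 320  30  25] z82 (array([0.47708738, 0.28539079]), 0.02387460321187973) z6 [0.51119297 0.24346553]
  white 635 [289.9 345.5] [275 333  31  26] z82 (array([0.39438993, 0.26522481]), 0.024353010579943657) z6 [0.41777073 0.22077285]
  white 331 [547.6 371.6] [539 349  21  56] z82 (array([0.02466817, 0.10623239]), 0.04972594231367111) z6 [0.01811902 0.04345729]
```

View pics/wrist3.png

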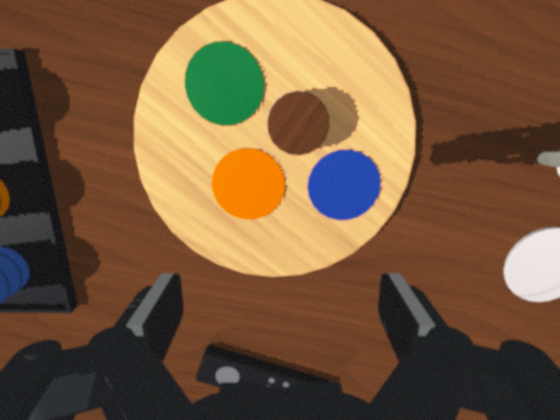

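View pics/side3.png

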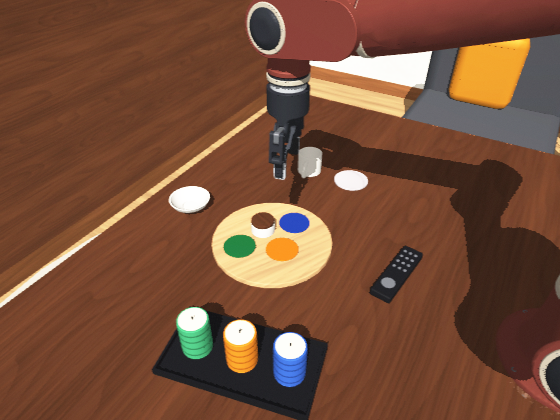

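The candles stand upright on the tray. The mat spacings come out at 93.5, 93.2 and 145.3 mm against the given 94, 94 and 146. The pot lid is at (299,122) in the wrist view, so I'll measure the pot and coaster next.

```bash
python3 - <<'E'
from h import *
import numpy as np
s={'tool_pos':np.array([0.55925,-0.00895,0.19834]),'tool_rot':state()['tool_rot']}
im=cv2.imread("pics/wrist3.png");hsv=cv2.cvtColor(im,cv2.COLOR_BGR2HSV);H,S,V=[hsv[...,i].astype(int) for i in range(3)]
w=np.zeros(H.shape,bool);w[80:165,260:335]=True
for a,c,bb,mm in blobs(w&(V<100),200): print("lid",a,c,bb,ray("wrist",c,.048,s),planefit("wrist",mm,.048,s))
w=np.zeros(H.shape,bool);w[220:310,495:560]=True
m=((S<90)&(V>150)&w).astype(np.uint8)
cs,_=cv2.findContours(m,cv2.RETR_EXTERNAL,cv2.CHAIN_APPROX_NONE);c=max(cs,key=len)[:,0]; c=c[c[:,0]<557]
P=np.array([ray("wrist",u,.006,s)[:2] for u in c]);A=np.c_[2*P,np.ones(len(P))];x=np.linalg.lstsq(A,(P**2).sum(1),rcond=None)[0]
print("coaster wrist",x[:2],np.sqrt(x[2]+x[0]**2+x[1]**2))
print(delta((.5595,-.009,.1985,13),(.6185,-.008,.017,13)))
E
```

```text
coaster wrist [ 0.5306866  -0.31221515] 0.04523569750790625
(array([0.0577, 0.0123, 0.1815]), 0)
```

```bash
python3 - <<'E'
from h import *
s={'tool_pos':np.array([0.55925,-0.00895,0.19834]),'tool_rot':state()['tool_rot']}
im=cv2.imread("pics/wrist3.png");hsv=cv2.cvtColor(im,cv2.COLOR_BGR2HSV)
for u in [(299,122),(275,122),(320,122),(340,110),(299,100)]: print(u,hsv[u[1],u[0]])
H,S,V=[hsv[...,i].astype(int) for i in range(3)]
w=np.zeros(H.shape,bool);w[75:170,255:345]=True
for t in (105,120,135):
  for a,c,bb,mm in blobs(w&(V<t),200): print(t,"lid",a,c,bb,ray("wrist",c,.048,s),planefit("wrist",mm,.048,s))
E
```

```text
(299, 122) [ 11 166 115]
(275, 122) [ 12 165 110]
(320, 122) [ 11 167 107]
(340, 110) [ 16 132 154]
(299, 100) [ 12 167 113]
105 lid 376 [293.2 117.3] [275  93  41  52] [ 0.62327682 -0.00503495  0.048     ] (array([ 0.62140453, -0.00671146]), 0.024244487285614014)
105 lid 421 [307.5 126.1] [288 101  38  52] [ 0.61902572 -0.01836838  0.048     ] (array([ 0.61803848, -0.01573115]), 0.024030977860093117)
105 lid 287 [316.8 135.7] [299 113  30  40] [ 0.6131246  -0.02797252  0.048     ] (array([ 0.61465597, -0.02406303]), 0.01929139532148838)
120 lid 2927 [299.  122.4] [269  92  61  62] [ 0.62035813 -0.01071499  0.048     ] (array([ 0.61963224, -0.01077237]), 0.02577381394803524)
135 lid 278 [258.8  90.1] [255  75  10  37] [0.63778165 0.02715289 0.048     ] (array([0.63532639, 0.02693556]), 0.014300030656158924)
135 lid 3056 [299.1 122.4] [269  91  62  63] [ 0.62037674 -0.01079627  0.048     ] (array([ 0.61950868, -0.01117798]), 0.02642660401761532)
```

```bash
python3 - <<'E'
from h import *
print(delta((.5595,-.009,.1985,13),(.620,-.0105,.019,13)))
E
```

```text
(array([0.0586, 0.0151, 0.1795]), 0)
```

Call:
apply_moves([
  {"linear":[0.02,0.005,0.02],"delta_rot":[0,0,0],"fingers":0},
  {"linear":[0.045,0.012,0.045],"delta_rot":[0,0,0],"fingers":0},
  {"linear":[0.0585,0.015,0.075],"delta_rot":[0,0,0],"fingers":0},
  {"linear":[0.0585,0.015,0.11],"delta_rot":[0,0,0],"fingers":0},
  {"linear":[0.0585,0.015,0.14],"delta_rot":[0,0,0],"fingers":0},
  {"linear":[0.0585,0.015,0.162],"delta_rot":[0,0,0],"fingers":0},
  {"linear":[0.0585,0.015,0.174],"delta_rot":[0,0,0],"fingers":0},
  {"linear":[0.0585,0.015,0.1785],"delta_rot":[0,0,0],"fingers":0},
])

```text
time: 22.2
tool_pos: [0.6188, -0.0105, 0.0183]
tool_rot: [-0.0, 0.994, 0.113, -0.001]
contact_force: [-0.3, 0.0, 0.5]
gripper_width: 1.003
```

Call:
apply_moves([
  {"linear":[0,0,0.001],"delta_rot":[0,0,0],"fingers":0},
  {"linear":[0,0,0.001],"delta_rot":[0,0,0],"fingers":255},
  {"linear":[0,0,0.001],"delta_rot":[0,0,0],"fingers":255},
  {"linear":[0,0,0.001],"delta_rot":[0,0,0],"fingers":255},
  {"linear":[0,0,0.001],"delta_rot":[0,0,0],"fingers":255},
  {"linear":[0,0,0.001],"delta_rot":[0,0,0],"fingers":255},
  {"linear":[0,0,0.001],"delta_rot":[0,0,0],"fingers":255},
  {"linear":[0,0,0.001],"delta_rot":[0,0,0],"fingers":255},
])

```text
time: 23.0
tool_pos: [0.6213, -0.0108, 0.0209]
tool_rot: [0.0, 0.994, 0.113, 0.002]
contact_force: [0.2, 0.0, 5.8]
gripper_width: 0.607
```

```bash
python3 - <<'E'
from h import *
s=state();print(s['tool_pos'],phi(s),s['contact_force'],s['gripper_width'])
print(delta((.620,-.0105,.019,13),(.531,-.3125,.07,13)))
E
```

```text
[ 0.62125207 -0.01076978  0.02090565] (np.float64(12.978174047453475), np.float64(0.19955205134848816)) [0.21294503 0.04177895 5.80296165] 0.60682893069446
(array([-0.1547,  0.2742, -0.051 ]), 0)
```

Call:
apply_moves([
  {"linear":[0,0,-0.01],"delta_rot":[0,0,0],"fingers":255},
  {"linear":[0,0,-0.03],"delta_rot":[0,0,0],"fingers":255},
  {"linear":[-0.003,0.005,-0.05],"delta_rot":[0,0,0],"fingers":255},
  {"linear":[-0.011,0.02,-0.06],"delta_rot":[0,0,0],"fingers":255},
  {"linear":[-0.025,0.045,-0.06],"delta_rot":[0,0,0],"fingers":255},
  {"linear":[-0.043,0.076,-0.06],"delta_rot":[0,0,0],"fingers":255},
  {"linear":[-0.063,0.112,-0.06],"delta_rot":[0,0,0],"fingers":255},
  {"linear":[-0.083,0.148,-0.06],"delta_rot":[0,0,0],"fingers":255},
])

```text
time: 23.8
tool_pos: [0.5704, -0.1752, 0.0783]
tool_rot: [-0.0, 0.994, 0.113, -0.001]
contact_force: [-0.2, 0.2, -1.5]
gripper_width: 0.608
```

Call:
apply_moves([
  {"linear":[-0.02,0.036,0],"delta_rot":[0,0,0],"fingers":255},
  {"linear":[-0.04,0.07,0],"delta_rot":[0,0,0],"fingers":255},
  {"linear":[-0.056,0.098,0],"delta_rot":[0,0,0],"fingers":255},
  {"linear":[-0.066,0.116,0],"delta_rot":[0,0,0],"fingers":255},
  {"linear":[-0.07,0.124,0],"delta_rot":[0,0,0],"fingers":255},
  {"linear":[-0.072,0.126,0.004],"delta_rot":[0,0,0],"fingers":255},
  {"linear":[-0.072,0.126,0.014],"delta_rot":[0,0,0],"fingers":255},
  {"linear":[-0.072,0.126,0.024],"delta_rot":[0,0,0],"fingers":255},
])

```text
time: 24.6
tool_pos: [0.5301, -0.3112, 0.0536]
tool_rot: [-0.0, 0.994, 0.113, -0.0]
contact_force: [-0.1, 0.0, -1.8]
gripper_width: 0.608
```

```bash
python3 - <<'E'
from h import *
s=state();print(s['tool_pos'],phi(s),s['contact_force'],s['gripper_width'])
for n in ["scene","side"]:
    im=eyes.grab_frame(n);cv2.imwrite(f"pics/{n}4.png",im[:,:,::-1])
a=cv2.imread("pics/scene4.png")[200:400,40:320];b=cv2.imread("pics/side4.png")[100:300,220:500]
cv2.imwrite("pics/z4.png",cv2.resize(cv2.vconcat([a,b]),(560,800))[:, :][:600] if False else cv2.resize(cv2.hconcat([a,b]),(800,286)))
E
```

```text
[ 0.53009145 -0.31123146  0.05364197] (np.float64(13.032633076100621), np.float64(0.055034369895789546)) [-0.0919824   0.04408503 -1.82428628] 0.6075884524072512
```

View pics/z4.png

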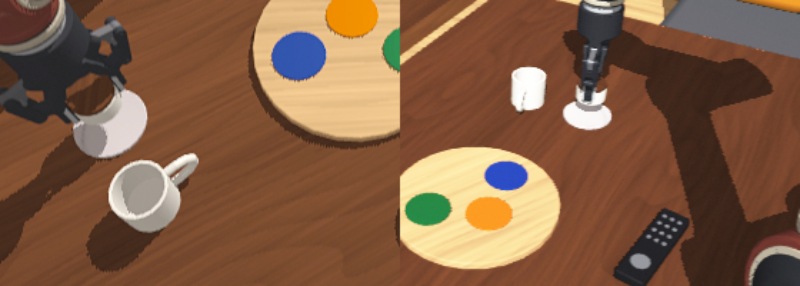

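The pot is over the coaster and clear of the cup. I'll lower it.

Call:
apply_moves([
  {"linear":[0,0,0.01],"delta_rot":[0,0,0],"fingers":255},
  {"linear":[0,0,0.022],"delta_rot":[0,0,0],"fingers":255},
  {"linear":[0,0,0.032],"delta_rot":[0,0,0],"fingers":255},
  {"linear":[0,0,0.038],"delta_rot":[0,0,0],"fingers":255},
  {"linear":[0,0,0.041],"delta_rot":[0,0,0],"fingers":255},
  {"linear":[0,0,0.0425],"delta_rot":[0,0,0],"fingers":255},
  {"linear":[0,0,0.0435],"delta_rot":[0,0,0],"fingers":255},
  {"linear":[0,0,0.0435],"delta_rot":[0,0,0],"fingers":255},
])

```text
time: 25.5
tool_pos: [0.5303, -0.3125, 0.0129]
tool_rot: [-0.0, 0.994, 0.113, -0.0]
contact_force: [-3.1, 3.0, 5.5]
gripper_width: 0.609
```

Call:
apply_moves([
  {"linear":[0,0,-0.0005],"delta_rot":[0,0,0],"fingers":200},
  {"linear":[0,0,-0.001],"delta_rot":[0,0,0],"fingers":0},
  {"linear":[0,0,-0.001],"delta_rot":[0,0,0],"fingers":0},
  {"linear":[0,0,-0.001],"delta_rot":[0,0,0],"fingers":0},
  {"linear":[0,0,-0.001],"delta_rot":[0,0,0],"fingers":0},
  {"linear":[0,0,-0.01],"delta_rot":[0,0,0],"fingers":0},
  {"linear":[0,0,-0.04],"delta_rot":[0,0,0],"fingers":0},
  {"linear":[0,0,-0.08],"delta_rot":[0,0,0],"fingers":0},
])

```text
time: 26.3
tool_pos: [0.5286, -0.3112, 0.0901]
tool_rot: [-0.002, 0.994, 0.113, -0.002]
contact_force: [0.7, -0.0, 0.2]
gripper_width: 1.001
```

Call:
apply_moves([
  {"linear":[-0.01,-0.01,-0.05],"delta_rot":[0,0,0],"fingers":0},
  {"linear":[-0.01,-0.01,-0.07],"delta_rot":[0,0,0],"fingers":0},
  {"linear":[-0.01,-0.01,-0.07],"delta_rot":[0,0,0],"fingers":0},
  {"linear":[-0.01,-0.01,-0.07],"delta_rot":[0,0,0],"fingers":0},
  {"linear":[-0.01,-0.01,-0.07],"delta_rot":[0,0,0],"fingers":0},
  {"linear":[-0.01,-0.01,-0.07],"delta_rot":[0,0,0],"fingers":0},
  {"linear":[-0.01,-0.01,-0.07],"delta_rot":[0,0,0],"fingers":0},
  {"linear":[-0.01,-0.01,-0.07],"delta_rot":[0,0,0],"fingers":0},
])

```text
time: 27.1
tool_pos: [0.5178, -0.3047, 0.1602]
tool_rot: [-0.001, 0.994, 0.113, -0.001]
contact_force: [0.3, -0.2, -0.3]
gripper_width: 0.999
```

```bash
python3 - <<'E'
from h import *
s=state();print(s['tool_pos'],phi(s))
im=eyes.grab_frame("wrist");cv2.imwrite("pics/w5.png",im[:,:,::-1])
hsv=cv2.cvtColor(im,cv2.COLOR_RGB2HSV);H,S,V=[hsv[...,i].astype(int) for i in range(3)]
for P in [(.5307,-.3125,.006),(.5307,-.3125,.040)]: print(proj("wrist",P,s))
E
```

```text
[ 0.51780604 -0.30465365  0.16021912] (np.float64(12.972923009018972), np.float64(0.10118900645628161))
[292.63826112 177.90182095]
[294.04175779 187.60636166]
```

View pics/w5.png

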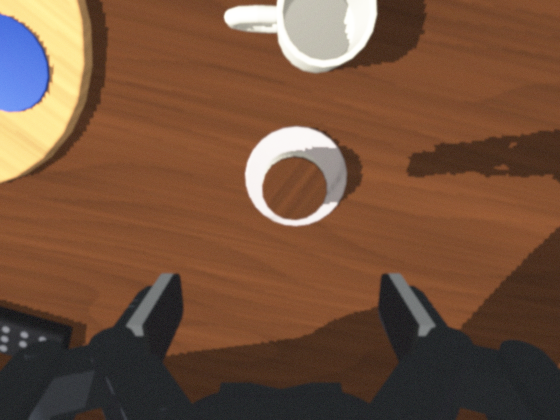

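```bash
python3 - <<'E'
from h import *
s=state()
im=cv2.imread("pics/w5.png");hsv=cv2.cvtColor(im,cv2.COLOR_BGR2HSV);H,S,V=[hsv[...,i].astype(int) for i in range(3)]
w=np.zeros(H.shape,bool);w[115:240,230:365]=True
for a,c,bb,mm in blobs(w&(S<90)&(V>120),300): print("coaster",a,c,bb,planefit("wrist",mm,.006,s))
w=np.zeros(H.shape,bool);w[152:222,260:330]=True
for a,c,bb,mm in blobs(w&(V<150)&(S>90),300): print("lid",a,c,bb,planefit("wrist",mm,.040,s))
print(delta((.5185,-.305,.161,13),(.56,.304,.15,13)))
E
```

```text
coaster 4945 [295.7 168.2] [244 125 102 102] (array([ 0.53133905, -0.31505218]), 0.04597614333033562)
lid 3060 [294.1 187.7] [263 157  63  62] (array([ 0.52989364, -0.31290156]), 0.025517363101243973)
(array([ 0.1774, -0.5841,  0.011 ]), 0)
```

Call:
apply_moves([
  {"linear":[0.007,-0.023,0],"delta_rot":[0,0,0],"fingers":0},
  {"linear":[0.019,-0.063,0],"delta_rot":[0,0,0],"fingers":0},
  {"linear":[0.032,-0.106,0],"delta_rot":[0,0,0],"fingers":0},
  {"linear":[0.046,-0.15,0],"delta_rot":[0,0,0],"fingers":0},
  {"linear":[0.059,-0.194,0],"delta_rot":[0,0,0],"fingers":0},
  {"linear":[0.072,-0.238,0],"delta_rot":[0,0,0],"fingers":0},
  {"linear":[0.086,-0.282,0],"delta_rot":[0,0,0],"fingers":0},
  {"linear":[0.099,-0.326,0],"delta_rot":[0,0,0],"fingers":0},
])

```text
time: 27.95
tool_pos: [0.5414, 0.0369, 0.1615]
tool_rot: [0.0, 0.994, 0.113, 0.0]
contact_force: [0.8, -0.3, -0.3]
gripper_width: 1.002
```

Call:
apply_moves([
  {"linear":[0.013,-0.044,0],"delta_rot":[0,0,0],"fingers":0},
  {"linear":[0.027,-0.088,0],"delta_rot":[0,0,0],"fingers":0},
  {"linear":[0.04,-0.132,0],"delta_rot":[0,0,0],"fingers":0},
  {"linear":[0.053,-0.176,0],"delta_rot":[0,0,0],"fingers":0},
  {"linear":[0.065,-0.214,0],"delta_rot":[0,0,0],"fingers":0},
  {"linear":[0.073,-0.241,0],"delta_rot":[0,0,0],"fingers":0},
  {"linear":[0.078,-0.256,0],"delta_rot":[0,0,0],"fingers":0},
  {"linear":[0.078,-0.258,0.01],"delta_rot":[0,0,0],"fingers":0},
])

```text
time: 28.75
tool_pos: [0.5605, 0.3056, 0.1526]
tool_rot: [-0.0, 0.993, 0.114, 0.002]
contact_force: [0.3, -0.2, 1.2]
gripper_width: 1.002
```

```bash
python3 - <<'E'
from h import *
s=state();print(s['tool_pos'],phi(s))
for n in ["scene","wrist"]:
    im=eyes.grab_frame(n);cv2.imwrite(f"pics/{n}6.png",im[:,:,::-1])
    hsv=cv2.cvtColor(im,cv2.COLOR_RGB2HSV);H,S,V=[hsv[...,i].astype(int) for i in range(3)]
    if n=="wrist":
        for a,c,bb,mm in blobs((S<90)&(V>100),500): print(a,c,bb,planefit(n,mm,.082,s))
    else:
        for a,c,bb,mm in blobs((S<70)&(V>150),150): print(a,c,bb,planefit(n,mm,.006,s))
a=cv2.imread("pics/scene6.png")[240:400,60:280];b=cv2.imread("pics/wrist6.png")
cv2.imwrite("pics/z6.png",cv2.hconcat([cv2.resize(a,(413,300)),cv2.resize(b,(387,300))]))
E
```

```text
[0.56054887 0.30559379 0.15261142] (np.float64(13.084399156507242), np.float64(0.18885960759481193))
1097 [518.1   8.2] [484   0  76  24] (array([0.28801039, 0.95580065]), 0.1250273585319519)
289 [347.6  92.2] [337  84  22  17] (array([0.32620665, 0.32393467]), 0.02919943258166313)
298 [378.5 112.8] [368 105  22  17] (array([0.41995966, 0.34563041]), 0.027170861139893532)
371 [411.7 135.2] [400 126  25  19] (array([0.51318783, 0.36700699]), 0.028671467676758766)
620 [125.  292.9] [102 266  40  44] (array([ 0.53768033, -0.31307313]), 0.04105779901146889)
2108 [144.1 333.9] [116 307  63  55] (array([ 0.63207948, -0.29206929]), 0.05422831326723099)
7336 [519.4 378.4] [453 309 107 111] (array([0.96859527, 0.19071627]), 0.13728809356689453)
3176 [359.7 342.6] [328 311  64  64] (array([0.82594478, 0.00116051]), 0.05204103887081146)
426 [423.4 409. ] [401 390  43  30] (array([0.94952846, 0.02853619]), 0.04067514091730118)
4039 [282.5 222.6] [246 188  74  70] (array([0.56005317, 0.30423746]), 0.024804307147860527)
831 [147.8 303.7] [127 273  46  63] (array([0.4778915 , 0.38103992]), 0.030598845332860947)
818 [412.7 303.7] [388 273  47  63] (array([0.51983356, 0.20191379]), 0.03055134043097496)
2783 [281.5 331.5] [250 305  64  54] (array([0.47587058, 0.28536433]), 0.02427847310900688)
```

View pics/z6.png

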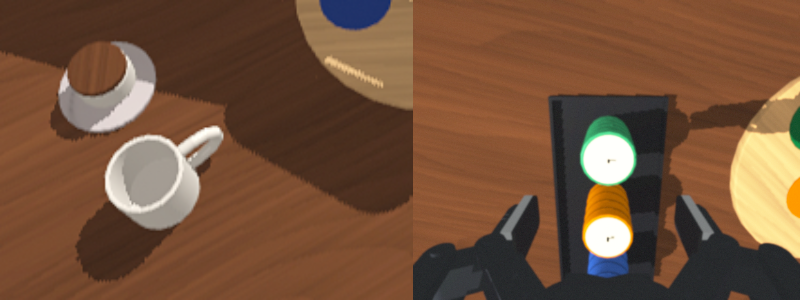

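Call:
apply_moves([
  {"linear":[0,0,0.015],"delta_rot":[0,0,0],"fingers":0},
  {"linear":[0,0,0.04],"delta_rot":[0,0,0],"fingers":0},
  {"linear":[0,0,0.07],"delta_rot":[0,0,0],"fingers":0},
  {"linear":[0,0,0.093],"delta_rot":[0,0,0],"fingers":0},
  {"linear":[0,0,0.104],"delta_rot":[0,0,0],"fingers":0},
  {"linear":[0,0,0.108],"delta_rot":[0,0,0],"fingers":0},
  {"linear":[0,0,0.108],"delta_rot":[0,0,0],"fingers":0},
  {"linear":[0,0,0.108],"delta_rot":[0,0,0],"fingers":255},
])

```text
time: 29.65
tool_pos: [0.5606, 0.3041, 0.0448]
tool_rot: [-0.0, 0.994, 0.113, 0.001]
contact_force: [0.2, 0.2, 0.5]
gripper_width: 0.86
```

Call:
apply_moves([
  {"linear":[0,0,0],"delta_rot":[0,0,0],"fingers":255},
  {"linear":[0,0,0],"delta_rot":[0,0,0],"fingers":255},
  {"linear":[0,0,0],"delta_rot":[0,0,0],"fingers":255},
  {"linear":[0,0,0],"delta_rot":[0,0,0],"fingers":255},
  {"linear":[0,0,0],"delta_rot":[0,0,0],"fingers":255},
  {"linear":[0,0,0],"delta_rot":[0,0,0],"fingers":255},
  {"linear":[0,0,0],"delta_rot":[0,0,0],"fingers":255},
  {"linear":[0,0,0],"delta_rot":[0,0,0],"fingers":255},
])

```text
time: 30.45
tool_pos: [0.5608, 0.3043, 0.0453]
tool_rot: [-0.0, 0.994, 0.113, 0.002]
contact_force: [-0.0, -2.2, 5.8]
gripper_width: 0.617
```

```bash
python3 - <<'E'
from h import *
s=state();print(s['tool_pos'],phi(s),s['gripper_width'])
print("pot scene",ray("scene",(112.2,275.7),.04))
print(delta((.5597,.304,.043,13),(.6355,.061,.14,74)))
E
```

```text
[0.5608363  0.30434026 0.04526019] (np.float64(12.978224234430126), np.float64(0.17865856711154057)) 0.6167188795151594
pot scene [ 0.53104238 -0.31059607  0.04      ]
(array([ 0.0192,  0.2538, -0.097 ]), -61)
```

Call:
apply_moves([
  {"linear":[0,0,-0.01],"delta_rot":[0,0,0],"fingers":255},
  {"linear":[0,0,-0.03],"delta_rot":[0,0,0],"fingers":255},
  {"linear":[0,0.005,-0.055],"delta_rot":[0,0,-1],"fingers":255},
  {"linear":[0.001,0.017,-0.072],"delta_rot":[0,0,-4],"fingers":255},
  {"linear":[0.003,0.038,-0.082],"delta_rot":[0,0,-9],"fingers":255},
  {"linear":[0.005,0.064,-0.087],"delta_rot":[0,0,-16],"fingers":255},
  {"linear":[0.007,0.092,-0.087],"delta_rot":[0,0,-23],"fingers":255},
  {"linear":[0.009,0.12,-0.087],"delta_rot":[0,0,-30],"fingers":255},
])

```text
time: 31.25
tool_pos: [0.5947, 0.1882, 0.13]
tool_rot: [-0.0, 0.929, 0.369, -0.001]
contact_force: [0.6, -0.8, -3.1]
gripper_width: 0.623
```

```bash
python3 - <<'E'
from h import *
s=state();print(s['tool_pos'],phi(s),s['gripper_width'])
f=np.radians(13)
c=np.array([.5597,.304])+.009*np.array([np.cos(f),np.sin(f)])+.120*np.array([np.sin(f),-np.cos(f)])
print(c,delta((*c,.13,43),(.6355,.061,.1,74)))
E
```

```text
[0.59465261 0.18823544 0.12995621] (np.float64(43.29807252247809), np.float64(0.07296522706783695)) 0.6231615004766228
[0.59546346 0.18910015] (array([-0.0581,  0.121 ,  0.03  ]), -31)
```

Call:
apply_moves([
  {"linear":[-0.011,0.023,0],"delta_rot":[0,0,-7],"fingers":255},
  {"linear":[-0.024,0.05,0],"delta_rot":[0,0,-14],"fingers":255},
  {"linear":[-0.037,0.077,0],"delta_rot":[0,0,-21],"fingers":255},
  {"linear":[-0.047,0.098,0],"delta_rot":[0,0,-27],"fingers":255},
  {"linear":[-0.054,0.112,0.004],"delta_rot":[0,0,-31],"fingers":255},
  {"linear":[-0.057,0.119,0.012],"delta_rot":[0,0,-31],"fingers":255},
  {"linear":[-0.058,0.121,0.024],"delta_rot":[0,0,-31],"fingers":255},
  {"linear":[-0.058,0.121,0.038],"delta_rot":[0,0,-31],"fingers":255},
])

```text
time: 32.05
tool_pos: [0.6348, 0.0614, 0.091]
tool_rot: [-0.0, 0.799, 0.601, -0.0]
contact_force: [-0.0, 1.1, -2.4]
gripper_width: 0.62
```

Call:
apply_moves([
  {"linear":[0,0,0.012],"delta_rot":[0,0,0],"fingers":255},
  {"linear":[0,0,0.022],"delta_rot":[0,0,0],"fingers":255},
  {"linear":[0,0,0.029],"delta_rot":[0,0,0],"fingers":255},
  {"linear":[0,0,0.0325],"delta_rot":[0,0,0],"fingers":255},
  {"linear":[0,0,0.034],"delta_rot":[0,0,0],"fingers":255},
  {"linear":[0,0,0.035],"delta_rot":[0,0,0],"fingers":255},
  {"linear":[0,0,0.0355],"delta_rot":[0,0,0],"fingers":255},
  {"linear":[0,0,0.0355],"delta_rot":[0,0,0],"fingers":255},
])

```text
time: 32.85
tool_pos: [0.6355, 0.0611, 0.0583]
tool_rot: [-0.0, 0.799, 0.602, 0.0]
contact_force: [-4.5, -0.2, 6.2]
gripper_width: 0.619
```

Call:
apply_moves([
  {"linear":[0,0,0],"delta_rot":[0,0,0],"fingers":200},
  {"linear":[0,0,0],"delta_rot":[0,0,0],"fingers":0},
  {"linear":[0,0,0],"delta_rot":[0,0,0],"fingers":0},
  {"linear":[0,0,0],"delta_rot":[0,0,0],"fingers":0},
  {"linear":[0,0,0],"delta_rot":[0,0,0],"fingers":0},
  {"linear":[0,0,-0.01],"delta_rot":[0,0,0],"fingers":0},
  {"linear":[0,0,-0.035],"delta_rot":[0,0,0],"fingers":0},
  {"linear":[0,0,-0.07],"delta_rot":[0,0,0],"fingers":0},
])

```text
time: 33.65
tool_pos: [0.6338, 0.0609, 0.1257]
tool_rot: [-0.001, 0.799, 0.602, -0.002]
contact_force: [-0.5, 0.5, -0.0]
gripper_width: 1.0
```

```bash
python3 - <<'E'
from h import *
s=state();print(s['tool_pos'],phi(s),s['gripper_width'])
print(delta((.6355,.061,.126,74),(.4768,.2855,.15,13)))
im=eyes.grab_frame("scene");cv2.imwrite("pics/scene7.png",im[:,:,::-1]);
a=cv2.imread("pics/scene7.png")[60:320,180:470];cv2.imwrite("pics/z7.png",cv2.resize(a,None,fx=2,fy=2))
E
```

```text
[0.63375616 0.06094719 0.12572927] (np.float64(73.97192538284907), np.float64(0.24601556205336533)) 0.9997910989355029
(array([ 0.1721, -0.2144, -0.024 ]), 61)
```

View pics/z7.png

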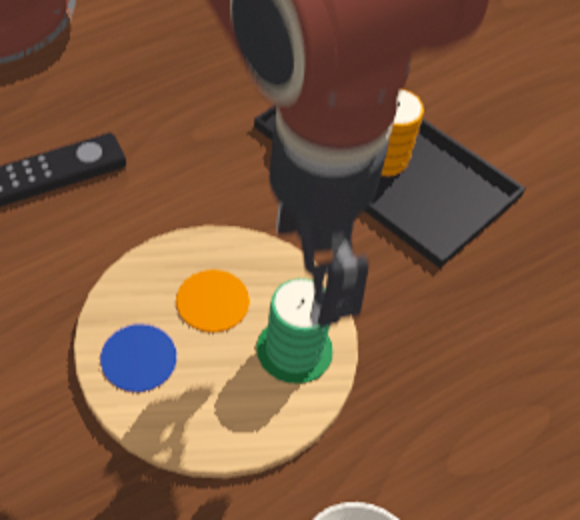

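The green candle stands on its mat at about (296,325) in the zoom. Next is amber.

Call:
apply_moves([
  {"linear":[0.01,-0.012,-0.024],"delta_rot":[0,0,5],"fingers":0},
  {"linear":[0.03,-0.037,-0.03],"delta_rot":[0,0,13],"fingers":0},
  {"linear":[0.056,-0.07,-0.03],"delta_rot":[0,0,21],"fingers":0},
  {"linear":[0.083,-0.103,-0.03],"delta_rot":[0,0,29],"fingers":0},
  {"linear":[0.11,-0.137,-0.03],"delta_rot":[0,0,37],"fingers":0},
  {"linear":[0.137,-0.17,-0.03],"delta_rot":[0,0,45],"fingers":0},
  {"linear":[0.158,-0.198,-0.03],"delta_rot":[0,0,53],"fingers":0},
  {"linear":[0.172,-0.2145,-0.03],"delta_rot":[0,0,61],"fingers":0},
])

```text
time: 34.5
tool_pos: [0.4752, 0.2874, 0.1577]
tool_rot: [-0.0, 0.994, 0.111, 0.001]
contact_force: [0.4, 1.0, -0.0]
gripper_width: 1.005
```

Call:
apply_moves([
  {"linear":[0,0,0],"delta_rot":[0,0,0],"fingers":0},
  {"linear":[0,0,0.015],"delta_rot":[0,0,0],"fingers":0},
  {"linear":[0,0,0.045],"delta_rot":[0,0,0],"fingers":0},
  {"linear":[0,0,0.078],"delta_rot":[0,0,0],"fingers":0},
  {"linear":[0,0,0.1],"delta_rot":[0,0,0],"fingers":0},
  {"linear":[0,0,0.11],"delta_rot":[0,0,0],"fingers":0},
  {"linear":[0,0,0.113],"delta_rot":[0,0,0],"fingers":0},
  {"linear":[0,0,0.113],"delta_rot":[0,0,0],"fingers":0},
])

```text
time: 35.3
tool_pos: [0.4772, 0.2851, 0.044]
tool_rot: [-0.0, 0.994, 0.113, 0.0]
contact_force: [0.8, -0.6, -0.0]
gripper_width: 1.004
```

Call:
apply_moves([
  {"linear":[0,0,0],"delta_rot":[0,0,0],"fingers":255},
  {"linear":[0,0,0],"delta_rot":[0,0,0],"fingers":255},
  {"linear":[0,0,0],"delta_rot":[0,0,0],"fingers":255},
  {"linear":[0,0,0],"delta_rot":[0,0,0],"fingers":255},
  {"linear":[0,0,0],"delta_rot":[0,0,0],"fingers":255},
  {"linear":[0,0,0],"delta_rot":[0,0,0],"fingers":255},
  {"linear":[0,0,0],"delta_rot":[0,0,0],"fingers":255},
  {"linear":[0,0,0],"delta_rot":[0,0,0],"fingers":255},
])

```text
time: 36.1
tool_pos: [0.478, 0.2859, 0.0457]
tool_rot: [-0.0, 0.994, 0.113, 0.002]
contact_force: [-1.0, -2.1, 5.7]
gripper_width: 0.62
```

```bash
python3 - <<'E'
from h import *
s=state();print(s['tool_pos'],phi(s),s['gripper_width'])
print(delta((.4768,.2855,.043,13),(.5505,.022,.14,-22)))
E
```

```text
[0.47800174 0.28589477 0.04568452] (np.float64(12.983290593373686), np.float64(0.1872579529776609)) 0.6201705155414852
(array([ 0.0125,  0.2733, -0.097 ]), 35)
```

Call:
apply_moves([
  {"linear":[0,0,-0.01],"delta_rot":[0,0,0],"fingers":255},
  {"linear":[0,0,-0.03],"delta_rot":[0,0,0],"fingers":255},
  {"linear":[0,0.005,-0.055],"delta_rot":[0,0,1],"fingers":255},
  {"linear":[0.001,0.019,-0.078],"delta_rot":[0,0,3],"fingers":255},
  {"linear":[0.002,0.043,-0.093],"delta_rot":[0,0,6],"fingers":255},
  {"linear":[0.003,0.072,-0.098],"delta_rot":[0,0,10],"fingers":255},
  {"linear":[0.005,0.105,-0.098],"delta_rot":[0,0,14],"fingers":255},
  {"linear":[0.006,0.138,-0.098],"delta_rot":[0,0,18],"fingers":255},
])

```text
time: 36.9
tool_pos: [0.5129, 0.1515, 0.1416]
tool_rot: [-0.0, 0.999, -0.045, -0.0]
contact_force: [0.0, 0.0, -3.6]
gripper_width: 0.615
```

```bash
python3 - <<'E'
from h import *
s=state();print(s['tool_pos'],phi(s),s['gripper_width'])
f=np.radians(13)
c=np.array([.4768,.2855])+.006*np.array([np.cos(f),np.sin(f)])+.138*np.array([np.sin(f),-np.cos(f)])
print(c,delta((*c,.141,-5),(.5505,.022,.1,-22)))
E
```

```text
[0.51286756 0.15147058 0.14160824] (np.float64(-5.142439932811869), np.float64(0.051313213295173424)) 0.6151739167611331
[0.51368947 0.15238664] (array([0.048 , 0.1267, 0.041 ]), 17)
```

Call:
apply_moves([
  {"linear":[0.011,0.029,0],"delta_rot":[0,0,4],"fingers":255},
  {"linear":[0.022,0.059,0],"delta_rot":[0,0,9],"fingers":255},
  {"linear":[0.033,0.088,0],"delta_rot":[0,0,14],"fingers":255},
  {"linear":[0.042,0.11,0],"delta_rot":[0,0,17],"fingers":255},
  {"linear":[0.047,0.123,0.005],"delta_rot":[0,0,17],"fingers":255},
  {"linear":[0.048,0.127,0.016],"delta_rot":[0,0,17],"fingers":255},
  {"linear":[0.048,0.127,0.032],"delta_rot":[0,0,17],"fingers":255},
  {"linear":[0.048,0.127,0.048],"delta_rot":[0,0,17],"fingers":255},
])

```text
time: 37.7
tool_pos: [0.5491, 0.0227, 0.0916]
tool_rot: [-0.0, 0.982, -0.19, -0.001]
contact_force: [-0.9, 0.0, -4.3]
gripper_width: 0.616
```

Call:
apply_moves([
  {"linear":[0,0,0.012],"delta_rot":[0,0,0],"fingers":255},
  {"linear":[0,0,0.022],"delta_rot":[0,0,0],"fingers":255},
  {"linear":[0,0,0.029],"delta_rot":[0,0,0],"fingers":255},
  {"linear":[0,0,0.0335],"delta_rot":[0,0,0],"fingers":255},
  {"linear":[0,0,0.035],"delta_rot":[0,0,0],"fingers":255},
  {"linear":[0,0,0.036],"delta_rot":[0,0,0],"fingers":255},
  {"linear":[0,0,0.0365],"delta_rot":[0,0,0],"fingers":255},
  {"linear":[0,0,0.0365],"delta_rot":[0,0,0],"fingers":255},
])

```text
time: 38.5
tool_pos: [0.5505, 0.0217, 0.0588]
tool_rot: [-0.0, 0.982, -0.191, 0.0]
contact_force: [-4.7, 1.5, 4.5]
gripper_width: 0.618
```

Call:
apply_moves([
  {"linear":[0,0,0],"delta_rot":[0,0,0],"fingers":200},
  {"linear":[0,0,0],"delta_rot":[0,0,0],"fingers":0},
  {"linear":[0,0,0],"delta_rot":[0,0,0],"fingers":0},
  {"linear":[0,0,0],"delta_rot":[0,0,0],"fingers":0},
  {"linear":[0,0,0],"delta_rot":[0,0,0],"fingers":0},
  {"linear":[0,0,-0.01],"delta_rot":[0,0,0],"fingers":0},
  {"linear":[0,0,-0.035],"delta_rot":[0,0,0],"fingers":0},
  {"linear":[0,0,-0.07],"delta_rot":[0,0,0],"fingers":0},
])

```text
time: 39.3
tool_pos: [0.5486, 0.0217, 0.1265]
tool_rot: [0.0, 0.982, -0.191, -0.002]
contact_force: [-0.7, -0.5, -0.7]
gripper_width: 1.0
```

```bash
python3 - <<'E'
from h import *
s=state();print(s['tool_pos'],phi(s),s['gripper_width'])
print(delta((.5505,.022,.1265,-22),(.394,.2655,.156,13)))
E
```

```text
[0.5485979  0.02174718 0.12652579] (np.float64(-22.029608255864357), np.float64(0.23880694482237483)) 0.9999765950752743
(array([-0.2363, -0.1671, -0.0295]), -35)
```

Call:
apply_moves([
  {"linear":[-0.012,-0.009,-0.024],"delta_rot":[0,0,-2],"fingers":0},
  {"linear":[-0.04,-0.028,-0.0295],"delta_rot":[0,0,-7],"fingers":0},
  {"linear":[-0.076,-0.054,-0.0295],"delta_rot":[0,0,-13],"fingers":0},
  {"linear":[-0.114,-0.081,-0.0295],"delta_rot":[0,0,-19],"fingers":0},
  {"linear":[-0.152,-0.108,-0.0295],"delta_rot":[0,0,-25],"fingers":0},
  {"linear":[-0.19,-0.134,-0.0295],"delta_rot":[0,0,-31],"fingers":0},
  {"linear":[-0.22,-0.156,-0.0295],"delta_rot":[0,0,-35],"fingers":0},
  {"linear":[-0.236,-0.167,-0.0295],"delta_rot":[0,0,-35],"fingers":0},
])

```text
time: 40.1
tool_pos: [0.3925, 0.2671, 0.1577]
tool_rot: [-0.001, 0.993, 0.115, 0.001]
contact_force: [0.1, -0.1, 0.5]
gripper_width: 0.997
```

Call:
apply_moves([
  {"linear":[0,0,0],"delta_rot":[0,0,0],"fingers":0},
  {"linear":[0,0,0.015],"delta_rot":[0,0,0],"fingers":0},
  {"linear":[0,0,0.045],"delta_rot":[0,0,0],"fingers":0},
  {"linear":[0,0,0.078],"delta_rot":[0,0,0],"fingers":0},
  {"linear":[0,0,0.1],"delta_rot":[0,0,0],"fingers":0},
  {"linear":[0,0,0.11],"delta_rot":[0,0,0],"fingers":0},
  {"linear":[0,0,0.113],"delta_rot":[0,0,0],"fingers":0},
  {"linear":[0,0,0.113],"delta_rot":[0,0,0],"fingers":0},
])

```text
time: 40.9
tool_pos: [0.3945, 0.2646, 0.044]
tool_rot: [0.0, 0.994, 0.112, 0.0]
contact_force: [-0.8, -0.2, 0.3]
gripper_width: 0.999
```

Call:
apply_moves([
  {"linear":[0,0,0],"delta_rot":[0,0,0],"fingers":255},
  {"linear":[0,0,0],"delta_rot":[0,0,0],"fingers":255},
  {"linear":[0,0,0],"delta_rot":[0,0,0],"fingers":255},
  {"linear":[0,0,0],"delta_rot":[0,0,0],"fingers":255},
  {"linear":[0,0,0],"delta_rot":[0,0,0],"fingers":255},
  {"linear":[0,0,0],"delta_rot":[0,0,0],"fingers":255},
  {"linear":[0,0,0],"delta_rot":[0,0,0],"fingers":255},
  {"linear":[0,0,0],"delta_rot":[0,0,0],"fingers":255},
])

```text
time: 41.7
tool_pos: [0.3953, 0.2655, 0.0455]
tool_rot: [-0.0, 0.994, 0.113, 0.001]
contact_force: [-0.0, -0.4, 6.5]
gripper_width: 0.618
```

```bash
python3 - <<'E'
from h import *
s=state();print(s['tool_pos'],phi(s),s['gripper_width'])
print(delta((.394,.2655,.043,13),(.44,-.02,.15,52.5)))
print(delta((.394,.2655,.043,13),(.5705,-.069,.15,52.5)))
E
```

```text
[0.39528646 0.26550661 0.04545675] (np.float64(12.982173392621911), np.float64(0.17590424477725045)) 0.6175627514293864
(array([-0.0194,  0.2885, -0.107 ]), -39.5)
(array([ 0.0967,  0.3656, -0.107 ]), -39.5)
```

Call:
apply_moves([
  {"linear":[0,0,-0.01],"delta_rot":[0,0,0],"fingers":255},
  {"linear":[0,0,-0.03],"delta_rot":[0,0,0],"fingers":255},
  {"linear":[0,0.004,-0.055],"delta_rot":[0,0,0],"fingers":255},
  {"linear":[-0.001,0.017,-0.08],"delta_rot":[0,0,0],"fingers":255},
  {"linear":[-0.003,0.042,-0.1],"delta_rot":[0,0,0],"fingers":255},
  {"linear":[-0.005,0.075,-0.112],"delta_rot":[0,0,0],"fingers":255},
  {"linear":[-0.007,0.11,-0.115],"delta_rot":[0,0,0],"fingers":255},
  {"linear":[-0.01,0.145,-0.115],"delta_rot":[0,0,0],"fingers":255},
])

```text
time: 42.5
tool_pos: [0.4168, 0.1204, 0.1598]
tool_rot: [-0.0, 0.994, 0.113, 0.001]
contact_force: [0.5, 0.2, -1.8]
gripper_width: 0.62
```

Call:
apply_moves([
  {"linear":[-0.002,0.035,0],"delta_rot":[0,0,-4],"fingers":255},
  {"linear":[-0.005,0.07,0],"delta_rot":[0,0,-9],"fingers":255},
  {"linear":[-0.007,0.105,0],"delta_rot":[0,0,-14],"fingers":255},
  {"linear":[-0.009,0.14,0],"delta_rot":[0,0,-19],"fingers":255},
  {"linear":[-0.003,0.172,0],"delta_rot":[0,0,-25],"fingers":255},
  {"linear":[0.016,0.196,0],"delta_rot":[0,0,-31],"fingers":255},
  {"linear":[0.042,0.209,0],"delta_rot":[0,0,-37],"fingers":255},
  {"linear":[0.067,0.214,0],"delta_rot":[0,0,-39.5],"fingers":255},
])

```text
time: 43.3
tool_pos: [0.5305, -0.0732, 0.1585]
tool_rot: [-0.0, 0.897, 0.442, -0.0]
contact_force: [-0.4, 0.6, -1.6]
gripper_width: 0.617
```

```bash
python3 - <<'E'
from h import *
s=state();print(s['tool_pos'],phi(s),s['gripper_width'])
f=np.radians(13)
c=np.array([.394,.2655])+.057*np.array([np.cos(f),np.sin(f)])+.359*np.array([np.sin(f),-np.cos(f)])
print(c,delta((*c,.158,52.5),(.5705,-.069,.1,52.5)))
E
```

```text
[ 0.53052287 -0.07321332  0.15845806] (np.float64(52.51013445004196), np.float64(0.06163905232727882)) 0.6168711137081891
[ 0.53029652 -0.07147664] (array([0.0264, 0.0304, 0.058 ]), -0.0)
```

Call:
apply_moves([
  {"linear":[0.009,0.01,0],"delta_rot":[0,0,0],"fingers":255},
  {"linear":[0.019,0.022,0],"delta_rot":[0,0,0],"fingers":255},
  {"linear":[0.0255,0.029,0.004],"delta_rot":[0,0,0],"fingers":255},
  {"linear":[0.0265,0.0305,0.014],"delta_rot":[0,0,0],"fingers":255},
  {"linear":[0.0265,0.0305,0.028],"delta_rot":[0,0,0],"fingers":255},
  {"linear":[0.0265,0.0305,0.042],"delta_rot":[0,0,0],"fingers":255},
  {"linear":[0.0265,0.0305,0.056],"delta_rot":[0,0,0],"fingers":255},
  {"linear":[0.0265,0.0305,0.066],"delta_rot":[0,0,0],"fingers":255},
])

```text
time: 44.1
tool_pos: [0.569, -0.0694, 0.0904]
tool_rot: [-0.001, 0.897, 0.442, -0.001]
contact_force: [-0.0, 0.2, -2.6]
gripper_width: 0.615
```

Call:
apply_moves([
  {"linear":[0,0,0.01],"delta_rot":[0,0,0],"fingers":255},
  {"linear":[0,0,0.02],"delta_rot":[0,0,0],"fingers":255},
  {"linear":[0,0,0.028],"delta_rot":[0,0,0],"fingers":255},
  {"linear":[0,0,0.032],"delta_rot":[0,0,0],"fingers":255},
  {"linear":[0,0,0.034],"delta_rot":[0,0,0],"fingers":255},
  {"linear":[0,0,0.035],"delta_rot":[0,0,0],"fingers":255},
  {"linear":[0,0,0.0355],"delta_rot":[0,0,0],"fingers":255},
  {"linear":[0,0,0.0355],"delta_rot":[0,0,0],"fingers":255},
])

```text
time: 44.9
tool_pos: [0.5707, -0.0696, 0.0585]
tool_rot: [-0.0, 0.897, 0.442, 0.0]
contact_force: [-3.8, 0.4, 5.1]
gripper_width: 0.62
```

Contact felt at the expected height. I'll release, lift, and back off to look.

Call:
apply_moves([
  {"linear":[0,0,0],"delta_rot":[0,0,0],"fingers":200},
  {"linear":[0,0,0],"delta_rot":[0,0,0],"fingers":0},
  {"linear":[0,0,0],"delta_rot":[0,0,0],"fingers":0},
  {"linear":[0,0,0],"delta_rot":[0,0,0],"fingers":0},
  {"linear":[0,0,0],"delta_rot":[0,0,0],"fingers":0},
  {"linear":[0,0,-0.01],"delta_rot":[0,0,0],"fingers":0},
  {"linear":[0,0,-0.035],"delta_rot":[0,0,0],"fingers":0},
  {"linear":[0,0,-0.07],"delta_rot":[0,0,0],"fingers":0},
])

```text
time: 45.7
tool_pos: [0.5689, -0.0693, 0.1264]
tool_rot: [-0.001, 0.897, 0.442, -0.002]
contact_force: [0.4, 0.4, 0.5]
gripper_width: 1.0
```

```bash
python3 - <<'E'
from h import *
s=state();print(s['tool_pos'],phi(s),s['gripper_width'])
print(delta((.5705,-.069,.1285,52.5),(.50,-.155,.24,13)))
E
```

```text
[ 0.56893815 -0.06927787  0.12643896] (np.float64(52.46922205216523), np.float64(0.24290898916995243)) 1.000213513672085
(array([-0.1111, -0.0036, -0.1115]), 39.5)
```

Call:
apply_moves([
  {"linear":[-0.008,0,-0.03],"delta_rot":[0,0,2],"fingers":0},
  {"linear":[-0.025,-0.001,-0.06],"delta_rot":[0,0,8],"fingers":0},
  {"linear":[-0.05,-0.002,-0.09],"delta_rot":[0,0,16],"fingers":0},
  {"linear":[-0.08,-0.003,-0.11],"delta_rot":[0,0,24],"fingers":0},
  {"linear":[-0.105,-0.004,-0.11],"delta_rot":[0,0,32],"fingers":0},
  {"linear":[-0.111,-0.004,-0.11],"delta_rot":[0,0,39.5],"fingers":0},
  {"linear":[-0.111,-0.004,-0.11],"delta_rot":[0,0,39.5],"fingers":0},
  {"linear":[-0.111,-0.004,-0.11],"delta_rot":[0,0,39.5],"fingers":0},
])

```text
time: 46.5
tool_pos: [0.4998, -0.1551, 0.2377]
tool_rot: [0.0, 0.993, 0.114, 0.0]
contact_force: [-0.1, 0.4, -0.4]
gripper_width: 1.002
```

Call:
apply_moves([
  {"linear":[0,0,0],"delta_rot":[0,0,0],"fingers":0},
  {"linear":[0,0,0],"delta_rot":[0,0,0],"fingers":0},
  {"linear":[0,0,0],"delta_rot":[0,0,0],"fingers":0},
  {"linear":[0,0,0],"delta_rot":[0,0,0],"fingers":0},
  {"linear":[0,0,0],"delta_rot":[0,0,0],"fingers":0},
  {"linear":[0,0,0],"delta_rot":[0,0,0],"fingers":0},
  {"linear":[0,0,0],"delta_rot":[0,0,0],"fingers":0},
  {"linear":[0,0,0],"delta_rot":[0,0,0],"fingers":0},
])

```text
time: 47.3
tool_pos: [0.4997, -0.1553, 0.2373]
tool_rot: [-0.0, 0.994, 0.113, 0.0]
contact_force: [-0.4, -0.0, -0.4]
gripper_width: 0.997
```

```bash
python3 - <<'E'
from h import *
s=state();print(s['tool_pos'],phi(s))
for n in ["wrist","scene","side"]:
    im=eyes.grab_frame(n);cv2.imwrite(f"pics/{n}8.png",im[:,:,::-1])
    hsv=cv2.cvtColor(im,cv2.COLOR_RGB2HSV);H,S,V=[hsv[...,i].astype(int) for i in range(3)]
    for a,c,bb,mm in blobs((S<80)&(V>140),120):
        if a<4000: print(n,a,c,bb,"z95",planefit(n,mm,.095,s),"z6",planefit(n,mm,.006,s))
E
```

```text
[ 0.49965399 -0.1552571   0.23731191] (np.float64(12.974907904282237), np.float64(0.0015635031629235307))
wrist 3071 [74.7 84.3] [44 53 62 64] z95 (array([0.54933727, 0.02181421]), 0.02394210547208786) z6 (array([0.54068917, 0.07152094]), 0.03138796240091324)
wrist 3145 [194.7  84.7] [164  53  62  65] z95 (array([ 0.57000858, -0.07000317]), 0.024258797988295555) z6 (array([ 0.56799591, -0.04885555]), 0.0318199023604393)
wrist 2890 [414.5 169.9] [384 135  78  81] z95 (array([ 0.54144365, -0.27164379]), 0.03512590005993843) z6 (array([ 0.53028625, -0.31362104]), 0.04611416533589363)
wrist 271 [121.3 290.7] [111 283  21  17] z95 (array([ 0.37179437, -0.02855533]), 0.00968776736408472) z6 (array([0.30769989, 0.00542108]), 0.012682025320827961)
scene 1319 [512.4   7.7] [465   0  95  25] z95 (array([0.33292702, 0.81049186]), 0.11835063993930817) z6 (array([0.24474686, 0.96098137]), 0.13600806891918182)
scene 447 [285.8 185.5] [273 175  26  22] z95 (array([0.54907244, 0.02231645]), 0.023911314085125923) z6 (array([0.49316749, 0.05511414]), 0.027466867119073868)
scene 564 [330.8 210.9] [317 
[... 2191 characters left out ...]
7) z6 (array([ 0.7029444, -0.0274304]), 0.03259922191500664)
side 586 [ 43.9 271.8] [  0 233 101  75] z95 (array([0.84309542, 0.34787664]), 0.10747826844453812) z6 (array([0.94030327, 0.3064943 ]), 0.12394942343235016)
side 175 [556.3 290.2] [551 273   9  36] z95 (array([ 0.04345229, -0.0616292 ]), 0.04355979710817337) z6 (array([ 0.01799988, -0.16582717]), 0.050226256251335144)
side 561 [518.1 314.9] [488 302  72  49] z95 (array([0.07724098, 0.06522496]), 0.06813731789588928) z6 (array([ 0.05791311, -0.02013154]), 0.07861927151679993)
side 174 [530.7 379.9] [498 354  62  40] z95 (array([0.06886119, 0.13696878]), 0.04391651228070259) z6 (array([0.04730634, 0.06323449]), 0.050637684762477875)
```

View pics/wrist8.png

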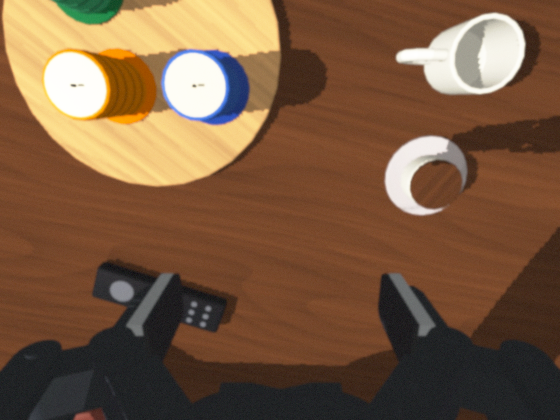

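View pics/scene8.png

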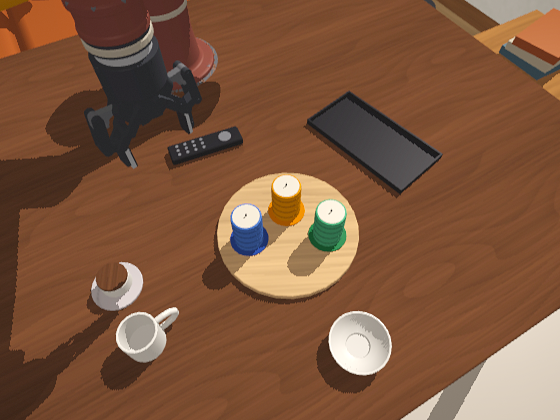

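View pics/side8.png

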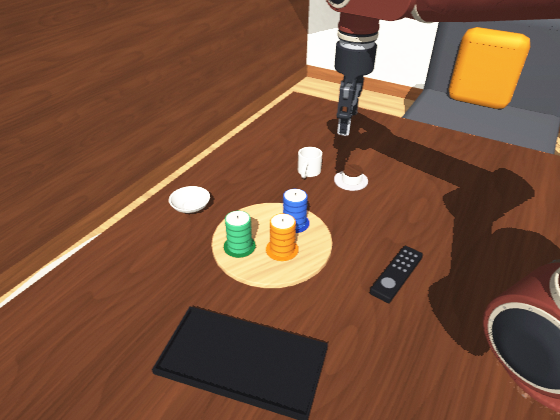

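```bash
python3 - <<'E'
from h import *
s=state()
for n,box in [("wrist",(150,220,400,475)),("scene",(255,300,90,135)),("side",(160,185,335,365))]:
    im=cv2.imread(f"pics/{n}8.png");hsv=cv2.cvtColor(im,cv2.COLOR_BGR2HSV);H,S,V=[hsv[...,i].astype(int) for i in range(3)]
    y0,y1,x0,x1=box; w=np.zeros(H.shape,np.uint8); w[y0:y1,x0:x1]=1
    l=((S>80)&(V<150)&(w>0)).astype(np.uint8); print(n,"proj expected",proj(n,(.5307,-.3125,.04),s))
    for a,c,bb,mm in blobs(l,60): print(a,c,bb,planefit(n,mm,.04,s),ray(n,c,.04,s)[:2])
E
python3 - <<'E'
import cv2
a=cv2.imread('pics/scene8.png')[250:320,80:170];b=cv2.imread('pics/wrist8.png')[120:230,370:480]
cv2.imwrite('pics/z8.png',cv2.hconcat([cv2.resize(a,(450,350)),cv2.resize(b,(350,350))]))
E
```

```text
wrist proj expected [437.10978685 183.53864776]
3317 [444.2 190.3] [400 150  75  70] (array([ 0.52412164, -0.31956157]), 0.0497749038040638) [ 0.52558778 -0.32221257]
scene proj expected [111.05304432 276.05349014]
1244 [108.7 270.7] [ 90 255  45  45] (array([ 0.52106643, -0.31555882]), 0.05119672045111656) [ 0.51894416 -0.31305097]
side proj expected [351.94224167 168.50778993]
441 [350. 167.] [335 160  30  17] (array([ 0.53965932, -0.31913447]), 0.052978746592998505) [ 0.53798736 -0.31656301]
```

View pics/z8.png

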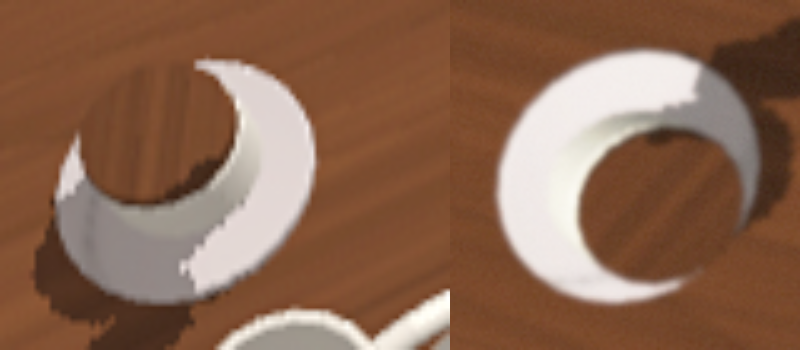

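Measured in the same camera, the pot is within about 3 mm of the coaster centre, and the candles are within about 3 mm of their mat centres and upright. The cup's outline has not moved. The gripper is clear of everything, so I'm handing in.

```bash
python3 -c "
from plant import job_done,state
print(state()['time'],job_done())"
```

```text
the job is handed in; nothing more can be done
47.45 None
```

I finished the job in the order asked and handed it in at 47.5 s; the hand-in reported no verdict.

I moved the green, amber and blue candles upright onto the black tray. Then I set the sugar pot on the marble coaster and put each candle back on the mat of its own colour.

**Last checks, from the wrist, scene and side pictures:**
- **Candles:** all three stand upright, each within about 3 mm of its mat's centre. The views differ by 1–3 mm, which is in line with the calibration.
- **Pot:** it stands flat, roughly 2–3 mm from the coaster centre. My automatic colour mask for the lid failed on the final pictures, so this figure comes from reading the lid's position off enlarged images.
- **Cup:** its outline is in the same pixels as at the start.
- **Arm:** the gripper was open and about 0.24 m above the table, touching nothing. The highest contact force in any reading was about 12 N.

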